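Load the die plate into the embossing press

ROBOT

A 6-joint arm with a two-finger parallel gripper is mounted at the origin on the work surface. World frame = base frame: x ahead of the robot, y to its left, z up, the work surface at z = 0. Lengths are in m, angles in rad, forces in N, time in s.
With the tool pointing down it reaches from about 0.35 to 0.85 m from the base axis. Payload 8.1 kg.
Tool frame: the origin (TCP) lies on the centre line of the jaws, within the pads' length; the fingertips stand 19 mm ahead of it and the grasp point (between the pads) is the TCP (robot.tips_ahead is the distance from the TCP to the fingertips, in m); y points along the fingers, z is the direction in which the jaws open and shut, and the axes are right-handed (so a half turn about y gives the same grasp; the last joint's range is limited). The gripper opens to 93 mm and grips with 3 to 60 N. Pads are 15 mm wide; open, the fingers measure 128 mm over their backs; the gripper's body (75 mm by 188 mm) begins 65 mm behind the grasp point.
Start: joints at [1.156, 0.13, 1.488, -0, 1.523, -0.085], TCP at [0.194, 0.568, 0.238] pointing down, gripper open.
Joint ranges: [-2.96, 2.96], [-0.89, 2.26], [0.02, 2.5], [-1.34, 4.48], [0, 2.73], [-2.66, 2.66]. Speed limits (rad/s): [2.39, 2.39, 2.79, 3.14, 3.14, 3.14].

INTERFACE

Orientations are given as a rotation vector (axis times angle).
In Python, from plant import robot, imaging, models gives the robot as it stands.
- The arm moves only by the tool carry_out, never from a script. Its argument "motion" is one flat list of numbers, 7 for each row, row after row: the shift along the tool's x, y, z in m, then the turn, a rotation vector about the tool's x, y, z in degrees, then the opening, from -1 (shut) to 1 (fully open). A call has exactly 5 rows; each row shifts and turns the pose as measured when the row begins, along the tool's axes as they then stand; what a row does not reach is not made up. A row lasts 1/10 s, in which the tool goes at most 50 mm and 8.59 degrees, less where a joint would pass 70% of its speed; a pose out of reach is approached as far as the arm can. A call is refused whole if a number of a shift passes 0.05 or a number of a turn 8.59, either way. A call with a gripper value outside its range is refused whole. The fingers move at their own pace and stop on an object; "squeeze" is the grip in N (left out, the last holds). Time passes only in rows, so rows that do not move let the fingers close, or fill a call up. It gives the time, the measured TCP pose, the force and the opening at its end, in the units of the state.
- robot.read_state(): the state, without advancing time (a new reading comes with each control period).
- imaging.read_camera(name): name is "side" or "top"; returns the picture (384x512x3 uint8, blue, green, red); there is no depth.
- imaging.camera_model(name): a dict with "K" (3x3 intrinsics, pixels), "k1" (the pictures are not rectified: a ray, as slopes to the right and down, at radius r is drawn at 1 + k1 r^2 times it, then the intrinsics apply), "position" and "orientation" of the camera in the world. Camera axes: x right, y down, z forward; pixel columns grow to the right and rows downward; lengths in m; the calibration is good to about 2 mm. A picture is of the moment at which its call begins. camera_model takes no time and is no camera call.
- robot.close_job(): hands the job in, once; it reports no verdict.
Trained networks look in the newest picture that a camera, given by its name, has taken for a name from the list of things; names that differ only in an ending like _2 or _b are one class to them, and where a whole thing is asked for, a point or a joint stands for the part that bears it (a point fixed in the world has none). Each returns a list of dicts, best first, with "confidence" (0 to 1); they miss things now and then, are a little off and sometimes report something else, mostly with a low value. They report only what shows in the picture. A call takes as long as a camera call. They do not tell look-alikes from the thing itself.
- models.outline_of(camera, thing): "pixels" (384x512 bool, what is visible of it) and "pixel" ([column, row] in pixels, amid what is visible of it).
The state is a dict: "t": time; "q": joint angles; "dq": joint speeds; "joint_torque": joint torques, N m; "tool_pos": TCP position; "orientation": TCP orientation; "force": force on the tool from outside, world axes, zero at the start; "wrist_torque": the same for the moment, N m; "opening": finger opening in m.
Only numpy, scipy, OpenCV 4.12 (cv2) and the standard library are available. Lean on these libraries where they do the work, as an engineer would, in place of code of your own. Each camera call takes 0.05 s, during which the arm holds its last target.

TASK

Load the leather-embossing press: slide the long narrow die plate lying on the table into the sloping slot in the front of the press until it is fully home against the stop inside, and then push the clamp lever beside the slot all the way over, away from you. Leave the broad die plate and everything else on the bench where it is.

Things in the scene. Friction and masses are not known exactly. Their poses are not given: they have to be found in the camera images.
- plate_center (a point): The die plate to load: bare aluminium slab 140 mm long (x), 56 wide (y), 10 thick (z), about 0.22 kg, thin engraved border and rosettes on its upper face. Starts flat on the table, face up, its x axis within 0.6 rad of world +x. Point: its centre, 5 mm above its underside. Either end may go in first; it can be gripped across its width.
- slot_mouth (a point): Centre of the mouth of the slot in the front of the green press, 125 mm above the table. Axes: x into the slot, away from the robot and 30 degrees downward; y level across the slot, to the left; z square to the slot's floor, upward. Slot 60 mm wide (y), 12.5 mm high (z). Flared steel lips above and below, 40 mm wide, reach 17 mm out and spread 5 mm each; sides flare 4 mm just inside.
- slot_home (a point): Where the plate's centre lies when the plate is home: 48 mm inside the mouth along the slot, mid-height; axes as slot_mouth. The inner stop is 118 mm in, so 22 mm of the plate still sticks out. A plate let go part-way in is held by the slot but may need a push on its outer end to go home. The slot block is 100 mm wide, its roof 12 mm thick.
- press: The green embossing press, fixed to the bench. Origin: on the table right below the mouth; x level, front to back, away from the robot; y left; z up. Base plate 18 mm thick, from x -70 to 250, y -195 to 75 mm. Its head and column (205 mm tall, T-bar at 246 mm) begin at x = 130 mm.
- lever_ball (a point): Centre of the black ball, 30 mm across, at the end of the clamp lever: steel rod 12 mm thick, 100 mm from pivot to ball centre, on the right of the press. In the press's frame the pivot is at x -10, y -150, z 50 mm. The lever swings in the press's x-z plane.
- clamp_lever (a joint): Angle of the clamp lever, rad: 0 = leaning 0.4 rad from upright towards the robot (open), 0.8 = at its far stop, leaning 0.4 rad away from the robot (clamped). Starts between 0 and 0.15. It moves against light friction, about 3 N at the ball when pushed along its arc (follow the arc: the ball rises, then falls), and stays where it is left.
- broad_center (a point): The second die plate, a bystander: same bare aluminium and 10 mm thick but broader and shorter, 110 x 90 mm, too broad for the slot. It lies flat near the long narrow one; either may be the nearer. Point: its centre, 5 mm above the table.
- hammer: Hammer with a dark wooden handle, 250 mm long, lying on the table to the left of the press: a bystander. Origin: middle of its length, on the table; x runs from handle to head.
- glue_tin: Upright tin, 74 mm across, 90 mm tall, near the robot on its right: a bystander. Origin: centre of its underside.
- thread_spool: Upright pale wooden spool, 42 mm across, 50 mm tall, in front of the press, towards the robot: a bystander. Origin: centre of its underside.
Mind the look-alikes: they are no part of the job. What is shaped like the part that bears plate_center but yellow is not meant.

How it is judged:
By the outcome, as a careful person would: the job done as asked, in the order asked, and still so for the second after the job is handed in, with the robot touching nothing.
It also fails if it takes over 66 s, if anything falls off the work surface, if the arm or the gripper's body presses on something with over 40 N, if the wrist force passes 120 N, or if a joint passes its speed limit or range.

## Working session

There is one attempt and no reset: what is moved stays moved. The work goes in short steps, Python scripts to look and compute and a tool call to move; the robot and the scene stay as the last step left them, time stands still between calls to the robot, and variables do not carry over. Pictures are saved under pics/ and viewed, and the job is handed in when it is done.

Besides the shell and the picture viewer there is one more tool, called after "Call:" as name(argument=value, ...) on one line, values as JSON. carry_out: Moves the arm, as the interface text tells. Its arguments: {"type":"object","properties":{"motion":{"type":"array","items":{"type":"number"}},"squeeze":{"type":"number"}},"required":["motion"]}

```bash
mkdir -p pics; ls
python3 - <<'E'
from plant import robot, imaging, models
import cv2,numpy as np
for c in ("top","side"):
    im=imaging.read_camera(c); cv2.imwrite(f"pics/{c}0.png",im)
    m=imaging.camera_model(c); print(c,m)
    for t in ("plate_center","broad_center","press","lever_ball","clamp_lever","thread_spool","glue_tin","hammer"):
        for d in models.outline_of(c,t)[:3]: print(t,round(d["confidence"],2),np.round(d["pixel"]),d["pixels"].sum())
s=robot.read_state(); print(s)
E
```

```text
pics
top {'K': array([[446.31394667,   0.        , 261.19982249],
       [  0.        , 446.31394667, 189.02865332],
       [  0.        ,   0.        ,   1.        ]]), 'k1': -0.1514299800365969, 'position': array([0.24176429, 0.05384197, 1.31055816]), 'orientation': array([-2.22761125,  1.97020935, -0.21582257])}
plate_center 0.96 [121. 217.] 914
plate_center 0.86 [182. 252.] 898
plate_center 0.79 [239. 213.] 869
broad_center 0.57 [181. 182.] 1058
press 0.65 [369. 164.] 10229
lever_ball 0.72 [406. 206.] 165
clamp_lever 0.63 [409. 206.] 133
clamp_lever 0.33 [180. 183.] 1019
thread_spool 0.76 [294. 227.] 179
thread_spool 0.52 [354. 170.] 1570
thread_spool 0.27 [407. 207.] 121
glue_tin 0.6 [402. 278.] 703
hammer 0.92 [228. 138.] 911
hammer 0.67 [404. 207.] 137
side {'K': array([[490.63878783,   0.        , 254.5626614 ],
       [  0.        , 490.63878783, 198.36781572],
       [  0.        ,   0.        ,   1.        ]]), 'k1': -0.0540495624220256, 'position': array([ 0.29544202, -0.93609123,  0.98402207]), 'orientation': array([-2.27061891,  0.2028487 , -0.10889181])}
plate_center 0
[... 314 characters left out ...]
6
glue_tin 0.3 [307. 260.] 1637
hammer 0.95 [304. 183.] 622
{'t': 0.9, 'q': array([ 1.15562260e+00,  1.30373727e-01,  1.48815732e+00,  1.25068815e-05,
        1.52297751e+00, -8.53929919e-02]), 'dq': array([-0.00066678,  0.00131828,  0.00024478, -0.00216672,  0.00154673,
       -0.00021683]), 'joint_torque': array([ 9.10859126e-04, -5.59766221e+01, -4.92058289e+01,  7.68183405e-02,
        2.29349441e-02,  4.45123123e-05]), 'tool_pos': array([0.19428573, 0.56770926, 0.2376744 ]), 'orientation': array([-1.55517423,  0.25878754, -0.2588013 ]), 'force': array([-0.47065264, -0.03891119,  0.23125715]), 'wrist_torque': array([-0.06398274,  0.04786705, -0.02775555]), 'opening': 0.09336458669273223}
```

Run:
```python
import cv2
for c in ("top","side"):
    im=cv2.imread(f"pics/{c}0.png"); cv2.imwrite(f"pics/{c}0b.png",cv2.resize(im,(800,600),interpolation=cv2.INTER_CUBIC))
```

```text
(no output)
```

View pics/top0b.png

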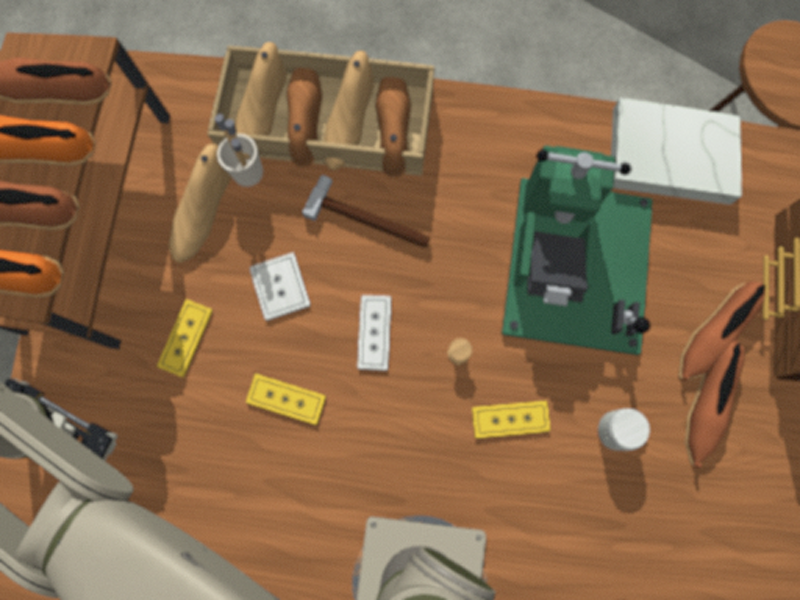

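View pics/side0b.png

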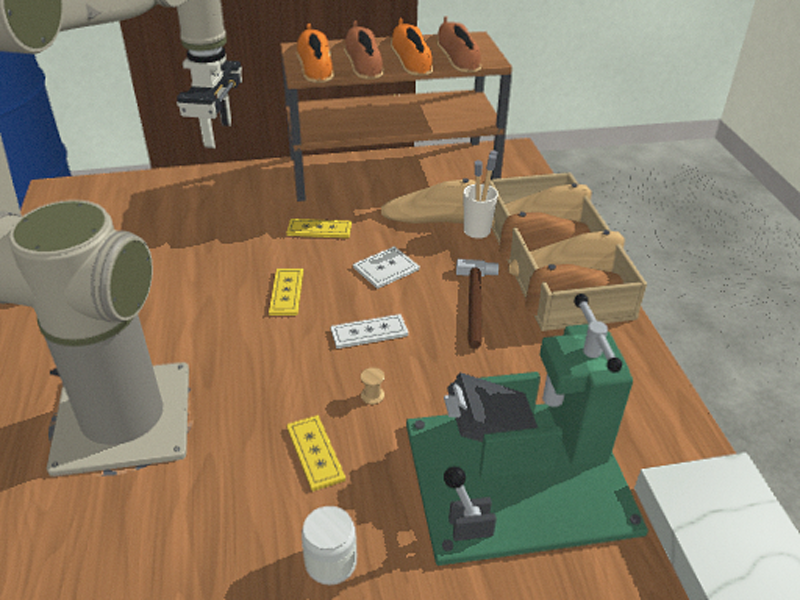

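```bash
cat > h.py <<'E'
import numpy as np, cv2
from scipy.spatial.transform import Rotation as R
from scipy.optimize import least_squares
from plant import robot, imaging, models
def cam(n):
    return imaging.camera_model(n)
def proj(m,P):
    P=np.atleast_2d(P); Rc=R.from_rotvec(m["orientation"]).as_matrix()
    c=(P-m["position"])@Rc; s=c[:,:2]/c[:,2:]; r2=(s**2).sum(1,keepdims=True)
    s=s*(1+m["k1"]*r2); K=m["K"]
    return np.c_[s[:,0]*K[0,0]+K[0,2], s[:,1]*K[1,1]+K[1,2]]
def unproj(m,px,z):
    px=np.atleast_2d(px).astype(float);K=m["K"]
    d=np.c_[(px[:,0]-K[0,2])/K[0,0],(px[:,1]-K[1,2])/K[1,1]]
    s=d.copy()
    for _ in range(20): s=d/(1+m["k1"]*(s**2).sum(1,keepdims=True))
    Rc=R.from_rotvec(m["orientation"]).as_matrix()
    v=np.c_[s,np.ones(len(s))]@Rc.T; t=(z-m["position"][2])/v[:,2]
    return m["position"]+v*t[:,None]
E
python3 - <<'E'
from h import *
for c,p in (("top",(239,213)),("side",(236,212))):
    m=cam(c); im=cv2.imread(f"pics/{c}0.png").astype(int)
    hsv=cv2.cvtColor(im.astype(np.uint8),cv2.COLOR_BGR2HSV)
    msk=((hsv[...,1]<70)&(hsv[...,2]>130)).astype(np.uint8)
    n,l=cv2.connectedComponents(msk); k=l==l[p[1]-6 if c=="top" else p[1],p[0]+5]
    k=cv2.morphologyEx(k.astype(np.uint8),cv2.MORPH_CLOSE,np.ones((7,7)))
    cs=max(cv2.findContours(k,0,1)[0],key=cv2.contourArea)
    W=unproj(m,cs[:,0,:],0.010)
    r=cv2.minAreaRect((W[:,:2]*1000).astype(np.float32)); print(c,k.sum(),r)
    for d in models.outline_of(c,"plate_center"):
        print(np.round(d["pixel"]),d["confidence"],unproj(m,d["pixel"],.01))
    # press green mask
    g=((hsv[...,0]>60)&(hsv[...,0]<95)&(hsv[...,1]>90)).astype(np.uint8)
    cv2.imwrite(f"pics/g{c}.png",g*255)
# rough corners
m=cam("top"); px=np.array([[505,335],[640,353],[652,200],[520,180]])*.64-.18
print(unproj(m,px,.018))
m=cam("side"); px=np.array([[407,419],[438,560],[647,533]])*.64-.18
print(unproj(m,px,.018))
E
```

```text
top 972 ((447.2607421875, 141.37527465820312), (142.60342407226562, 60.31714630126953), 4.700335502624512)
[121. 217.] 0.96 [[0.38981308 0.49180861 0.01      ]]
[182. 252.] 0.86 [[0.3103873  0.29220498 0.01      ]]
[239. 213.] 0.79 [[0.44617053 0.14228919 0.01      ]]
[329. 271.] 0.55 [[ 0.30839836 -0.13740173  0.01      ]]
side 694 ((449.68133544921875, 135.08648681640625), (140.58316040039062, 65.5396957397461), 4.982786178588867)
[182. 188.] 0.87 [[0.29948746 0.26964263 0.01      ]]
[204. 150.] 0.8 [[0.38866554 0.46427177 0.01      ]]
[199. 294.] 0.55 [[ 0.3112354  -0.15183007  0.01      ]]
[[ 0.47017134 -0.10412519  0.018     ]
 [ 0.46630566 -0.36477026  0.018     ]
 [ 0.77766375 -0.37509849  0.018     ]
 [ 0.78372147 -0.10588404  0.018     ]]
[[ 0.4762034  -0.10221713  0.018     ]
 [ 0.46896424 -0.3688262   0.018     ]
 [ 0.78035542 -0.38152785  0.018     ]]
```

```bash
cat >> h.py <<'E'
def Tpress(x,y,yaw):
    return lambda P: np.atleast_2d(P)@R.from_euler('z',yaw).as_matrix().T+np.array([x,y,0])
def slotp(P): # slot frame -> press frame
    Ry=R.from_euler('y',30,degrees=True).as_matrix()
    return np.atleast_2d(P)@Ry.T+np.array([0,0,.125])
def draw(im,m,lines,off,s):
    for a,b,col in lines:
        p=(proj(m,np.array([a,b]))+.5-off)*s
        cv2.line(im,tuple(int(v) for v in p[0]),tuple(int(v) for v in p[1]),col,1,cv2.LINE_AA)
E
cat > ov.py <<'E'
from h import *
def ov(pose,th,names,tag,plate=None):
    T=Tpress(*pose); L=[]
    for z,col in ((.018,(0,0,255)),(0,(255,0,255))):
        c=T([[-.07,-.195,z],[.25,-.195,z],[.25,.075,z],[-.07,.075,z]])
        L+=[(c[i],c[(i+1)%4],col) for i in range(4)]
    c=T(slotp([[0,y,z] for y,z in ((-.03,-.00625),(.03,-.00625),(.03,.00625),(-.03,.00625))]))
    L+=[(c[i],c[(i+1)%4],(255,255,0)) for i in range(4)]
    c=T(slotp([[x,y,.01825] for x,y in ((0,-.05),(0,.05),(.118,.05),(.118,-.05))]))
    L+=[(c[i],c[(i+1)%4],(0,255,255)) for i in range(4)]
    pv=np.array([-.01,-.15,.05]); b=pv+.1*np.array([np.sin(th-.4),0,np.cos(th-.4)])
    c=T([pv,b]); L+=[(c[0],c[1],(255,0,0))]
    for dx in (-.005,.005):
      L+=[(c[1]-[0,dx,0],c[1]+[0,dx,0],(0,255,0))]
    for n,(x0,y0,w,h) in names.items():
        im=cv2.imread(f"pics/{n}{tag}.png")[y0:y0+h,x0:x0+w]; s=min(800/w,600/h)
        im=cv2.resize(im,None,fx=s,fy=s,interpolation=cv2.INTER_CUBIC)
        draw(im,cam(n),L,np.array([x0,y0]),s); cv2.imwrite(f"pics/ov_{n}{tag}.png",im)
E
python3 - <<'E'
from ov import *
ov((.541,-.177,-.02),0.05,{"top":(310,90,120,150),"side":(250,180,180,190)},"0")
a=cv2.imread("pics/ov_top0.png");b=cv2.imread("pics/ov_side0.png")
print(a.shape,b.shape)
E
python3 - <<'E'
E
```

```text
(600, 480, 3) (600, 568, 3)
```

View pics/ov_top0.png

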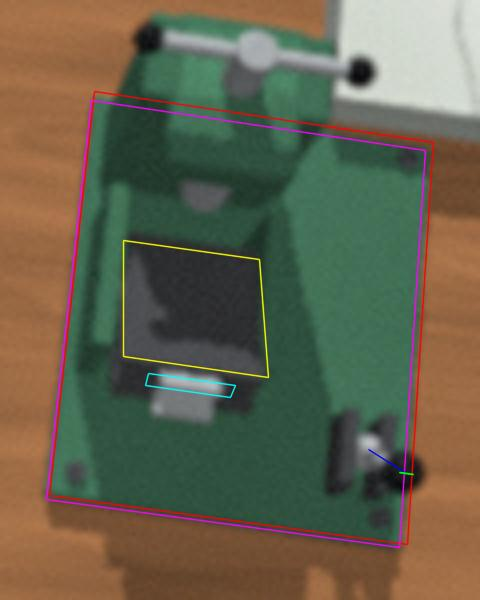

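View pics/ov_side0.png

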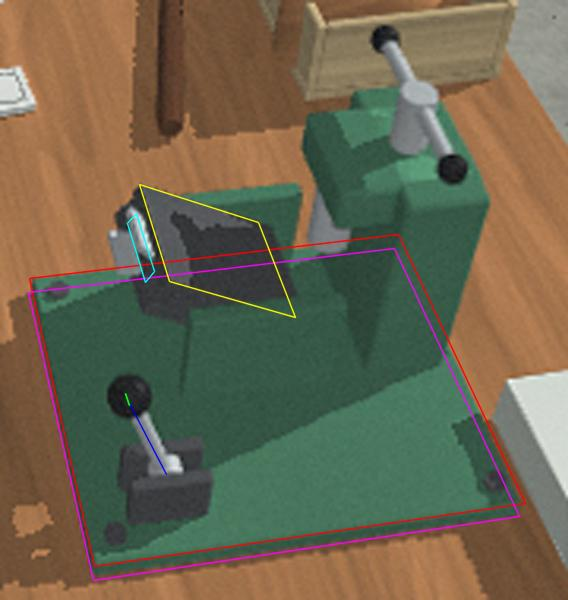

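```bash
cat > fit.py <<'E'
from ov import *
masks={}
for n in("top","side"):
    hsv=cv2.cvtColor(cv2.imread(f"pics/{n}0.png"),cv2.COLOR_BGR2HSV)
    masks[n]=((hsv[...,0]>55)&(hsv[...,0]<100)&(hsv[...,1]>70)).astype(np.float32)
# edges: press coords, z
E_={"top":[([-.07,.065],[-.07,-.12],0),([-.04,.075],[.1,.075],0),([-.06,-.195],[.2,-.195],.018)],
   "side":[([-.07,.06],[-.07,-.18],0),([-.06,-.195],[.24,-.195],0),([.25,-.18],[.25,-.07],.018)]}
m_={n:cam(n) for n in masks}
def resid(p,cams,full=False):
    out=[]
    T=Tpress(*p)
    for n in cams:
        for a,b,z in E_[n]:
            P=np.array([list(np.array(a)*(1-t)+np.array(b)*t)+[z] for t in np.linspace(0,1,25)])
            px=proj(m_[n],T(P)); d=px[-1]-px[0]; d/=np.linalg.norm(d); nn=np.array([-d[1],d[0]])
            ctr=proj(m_[n],T([[.09,-.06,z]]))[0]
            if (ctr-px[12])@nn>0: nn=-nn   # outward
            ss=np.arange(-6,6.01,.1); e=[]
            for q in px:
                pts=q+ss[:,None]*nn
                v=cv2.remap(masks[n],pts[:,0:1].astype(np.float32),pts[:,1:2].astype(np.float32),cv2.INTER_LINEAR)[:,0]
                e.append((v>.5).sum()*.1-6.0)
            e=np.array(e); e=np.clip(e,np.median(e)-1.5,np.median(e)+1.5)
            out.append(e)
    return out if full else np.concatenate(out)
def solve(cams,p0=(.541,-.177,-.02)):
    p=np.array(p0)
    for _ in range(8):
        r=resid(p,cams); J=[]
        for i,h in enumerate((.004,.004,.015)):
            d=np.zeros(3);d[i]=h; J.append((resid(p+d,cams)-resid(p-d,cams))/2/h)
        p=p-np.linalg.lstsq(np.array(J).T,r,rcond=None)[0]
    return p
if __name__=="__main__":
  for cams in (["top"],["side"],["top","side"]):
    p=solve(cams); print(cams,p.round(4),[(round(e.mean(),2),round(e.std(),2)) for e in resid(p,cams,True)])
  ov(p,0.05,{"top":(310,90,120,150),"side":(250,180,180,190)},"0")
  T=Tpress(*p)
  for n in("top","side"):
    a=cv2.imread(f"pics/ov_{n}0.png")
    off,s=((310,90),4) if n=="top" else ((250,180),600/190)
    L=[]
    for z in(-.0113,.0113):
        c=T(slotp([[-.017,-.02,z],[-.017,.02,z]])); L.append((c[0],c[1],(0,128,255)))
    draw(a,cam(n),L,np.array(off),s); 
    cv2.imwrite(f"pics/ov2_{n}0.png",a)
E
python3 fit.py
python3 - <<'E'
import cv2,numpy as np
a=cv2.imread("pics/ov2_top0.png")[300:600,60:440];b=cv2.imread("pics/ov2_side0.png")[150:560,20:320]
b=cv2.resize(b,(410,560));a=cv2.resize(a,(380,300))
o=np.zeros((600,800,3),np.uint8);o[:300,:380]=a;o[:560,385:795]=b;cv2.imwrite("pics/cmb.png",o)
E
```

```text
['top'] [ 0.5433 -0.1763  0.0026] [(np.float64(-0.04), np.float64(0.8)), (np.float64(-1.15), np.float64(0.51)), (np.float64(-1.27), np.float64(1.02))]
['side'] [ 0.5418 -0.1713 -0.0365] [(np.float64(-0.86), np.float64(0.34)), (np.float64(0.0), np.float64(0.43)), (np.float64(-0.93), np.float64(0.63))]
['top', 'side'] [ 0.5419 -0.1734 -0.0275] [(np.float64(-0.78), np.float64(0.37)), (np.float64(-1.79), np.float64(0.28)), (np.float64(-1.28), np.float64(0.8)), (np.float64(-0.66), np.float64(0.25)), (np.float64(-0.5), np.float64(0.29)), (np.float64(-1.36), np.float64(0.64))]
```

View pics/cmb.png

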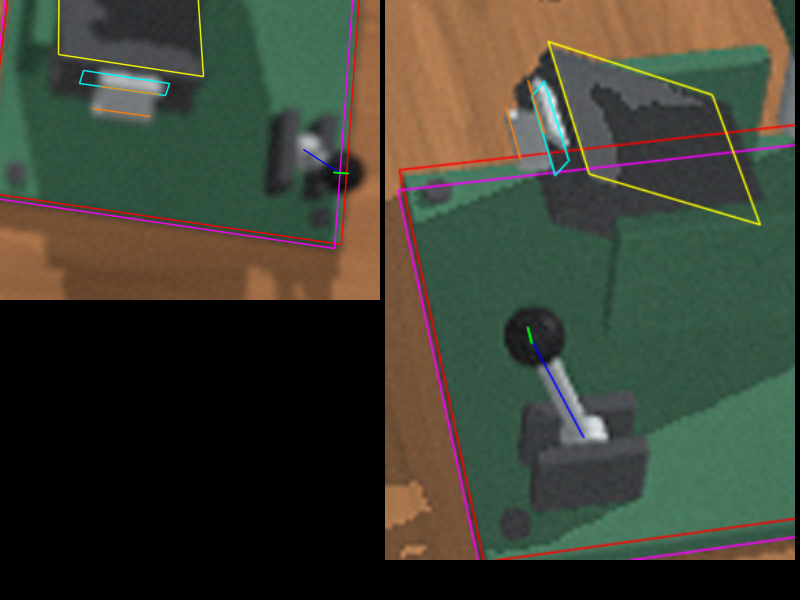

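```bash
cat > fit2.py <<'E'
import fit; from fit import *
for n in masks:
    im=cv2.imread(f"pics/{n}0.png").astype(np.float32)
    g=(im[...,1]-im[...,2])/(im[...,1]+im[...,2]+1)   # wood ~-.25 green ~ +.25
    print(n,[round(float(x),2) for x in np.percentile(g,[5,25,50,75,95,98])])
    masks[n]=np.clip((g+.22)/(.22+.25),0,1)
def full(cams):
    p=np.r_[.541,-.177,-.02,np.zeros(len(cams))]
    def f(p): return np.concatenate([resid(p[:3],[c])-p[3+i] for i,c in enumerate(cams)])
    for _ in range(10):
        r=f(p);J=[]
        for i,h in enumerate([.004,.004,.015]+[.5]*len(cams)):
            d=np.zeros(len(p));d[i]=h;J.append((f(p+d)-f(p-d))/2/h)
        p=p-np.linalg.lstsq(np.array(J).T,r,rcond=None)[0]
    r=f(p).reshape(-1,25); print(cams,p.round(4),r.mean(1).round(2),r.std(1).round(2)); return p
full(["top"]);full(["side"]);p=full(["top","side"])
# ball positions
T=Tpress(*p[:3])
for n,seed in (("top",(406,206)),("side",(292,306))):
    b=[d for d in models.outline_of(n,"lever_ball")] if 0 else []
    im=cv2.imread(f"pics/{n}0.png").max(2)
    k=(im<45).astype(np.uint8); nn,l,st,ce=cv2.connectedComponentsWithStats(k)
    i=np.argmin(np.linalg.norm(ce-np.array(seed),axis=1)+ (st[:,4]<30)*1e3); print(n,ce[i],st[i])
    for th in (0,.05,.1,.15):
        print(th,proj(m_[n],T([[-.01+.1*np.sin(th-.4),-.15,.05+.1*np.cos(th-.4)]])).round(1))
E
python3 fit2.py
```

```text
top [-0.2, -0.19, -0.18, -0.02, 0.02, 0.26]
side [-0.18, -0.17, -0.06, 0.01, 0.23, 0.26]
['top'] [ 0.5401 -0.1742 -0.0324 -0.69  ] [ 0.03  0.   -0.03] [0.08 0.07 0.39]
['side'] [ 0.5438 -0.1722 -0.0304  0.4613] [-0.1  -0.05  0.15] [0.08 0.15 1.21]
['top', 'side'] [ 0.5417 -0.1739 -0.0271 -0.4745  0.0204] [ 0.38 -0.4  -0.01 -0.42 -0.22  0.45] [0.06 0.08 0.41 0.1  0.08 1.07]
top [408.        208.9047619] [401 204  14  11  84]
0 [[409.6 209.6]]
0.05 [[409.9 207.8]]
0.1 [[410.3 206. ]]
0.15 [[410.6 204.2]]
side [289.816 305.464] [284 299  14  13 125]
0 [[287.1 305.7]]
0.05 [[289.3 304.9]]
0.1 [[291.6 304.1]]
0.15 [[293.9 303.4]]
```

```bash
cat > pl.py <<'E'
from h import *
def cur():
    s=robot.read_state(); return np.array(s["tool_pos"]),R.from_rotvec(s["orientation"]),s
def plan(tp,tR,n=None,op=1,vmax=.045,wmax=8.0,start=None):
    p,r=start if start else cur()[:2]
    dr=(r.inv()*tR).as_rotvec(degrees=True); d=np.array(tp)-p
    k=max(np.linalg.norm(d)/vmax,np.linalg.norm(dr)/wmax); N=n or int(np.ceil(k)); N=max(N,1)
    print("rows",N,"dist",np.linalg.norm(d).round(4),"rot",dr.round(2))
    rows=[]
    for i in range(N):
        rows.append(list((r.inv().apply(d/N)).round(4))+list((dr/N).round(2))+[op]); r=r*R.from_rotvec(dr/N,degrees=True)
    for i in rows: print(", ".join(f"{v:g}" for v in i))
def down(yaw):
    c,s=np.cos(yaw),np.sin(yaw)
    return R.from_matrix(np.array([[c,s,0],[0,0,-1],[-s,c,0]]).T)
PX,PY,PYAW=.542,-.1735,-.031
def slotpose(sx,sy=0,sz=0,):
    """TCP at slot coords; tool perpendicular to slot"""
    Rz=R.from_euler('z',PYAW); Rs=Rz*R.from_euler('y',30,degrees=True)
    p=np.array([PX,PY,.125])+Rs.apply([sx,sy,sz])
    return p, Rs*down(0)
E
python3 - <<'E'
from pl import *
p,r,s=cur(); print(r.as_matrix().round(3))
ux=np.array([np.cos(.083),np.sin(.083),0])
g=np.array([.448,.1415,0])-.035*ux; print(g)
plan(g+[0,0,.10],down(.083))
print(slotpose(-.15))
E
```

```text
[[ 0.946  0.     0.324]
 [-0.324 -0.     0.946]
 [ 0.    -1.    -0.   ]]
[0.41312049 0.13859833 0.        ]
rows 12 dist 0.5009 rot [  0.   -23.65   0.  ]
0.0288, 0.0115, -0.0279, 0, -1.97, 0, 1
0.0279, 0.0115, -0.0289, 0, -1.97, 0, 1
0.0268, 0.0115, -0.0298, 0, -1.97, 0, 1
0.0258, 0.0115, -0.0307, 0, -1.97, 0, 1
0.0247, 0.0115, -0.0316, 0, -1.97, 0, 1
0.0236, 0.0115, -0.0324, 0, -1.97, 0, 1
0.0225, 0.0115, -0.0332, 0, -1.97, 0, 1
0.0213, 0.0115, -0.034, 0, -1.97, 0, 1
0.0202, 0.0115, -0.0347, 0, -1.97, 0, 1
0.019, 0.0115, -0.0354, 0, -1.97, 0, 1
0.0177, 0.0115, -0.036, 0, -1.97, 0, 1
0.0165, 0.0115, -0.0366, 0, -1.97, 0, 1
(array([ 0.4121586 , -0.16947363,  0.2       ]), Rotation.from_matrix(array([[ 8.65609312e-01, -4.99759769e-01,  3.09950351e-02],
                            [-2.68424878e-02,  1.54975175e-02,  9.99519538e-01],
                            [-5.00000000e-01, -8.66025404e-01,  1.11022302e-16]])))
```

Call:
carry_out(motion=[0.029, 0.011, -0.028, 0, -2, 0, 1, 0.028, 0.011, -0.029, 0, -2, 0, 1, 0.027, 0.011, -0.03, 0, -2, 0, 1, 0.026, 0.011, -0.031, 0, -2, 0, 1, 0.025, 0.011, -0.032, 0, -2, 0, 1])

```text
t: 1.5
tool_pos: [0.2876, 0.3875, 0.1821]
orientation: [-1.563, 0.11, -0.112]
force: [0.8, -0.0, 0.1]
opening: 0.0927
```

Call:
carry_out(motion=[0.024, 0.011, -0.032, 0, -2, 0, 1, 0.022, 0.011, -0.033, 0, -2, 0, 1, 0.021, 0.011, -0.034, 0, -2, 0, 1, 0.02, 0.011, -0.035, 0, -2, 0, 1, 0.019, 0.011, -0.035, 0, -2, 0, 1])

```text
t: 2.0
tool_pos: [0.3849, 0.2046, 0.1255]
orientation: [-1.563, -0.038, 0.028]
force: [0.4, -0.4, -0.1]
opening: 0.0928
```

Run:
```python
from pl import *
ux=np.array([np.cos(.083),np.sin(.083),0])
g=np.array([.448,.1415,0])-.035*ux
plan(g+[0,0,.10],down(.083),n=5)
print(cur()[2]["tool_pos"])
```

```text
rows 5 dist 0.0762 rot [-0.39 -2.36  0.36]
0.0051, 0.005, -0.0135, -0.08, -0.47, 0.07, 1
0.0049, 0.005, -0.0135, -0.08, -0.47, 0.07, 1
0.0048, 0.0051, -0.0135, -0.08, -0.47, 0.07, 1
0.0047, 0.0051, -0.0136, -0.08, -0.47, 0.07, 1
0.0046, 0.0051, -0.0136, -0.08, -0.47, 0.07, 1
[0.38492781 0.20460097 0.12547478]
```

Call:
carry_out(motion=[0.007, 0.007, -0.02, 0, -0.5, 0, 1, 0.006, 0.006, -0.018, 0, -0.5, 0, 1, 0.005, 0.006, -0.016, 0, -0.5, 0, 1, 0.004, 0.005, -0.012, 0, -0.5, 0, 1, 0.002, 0.003, -0.003, -0.4, -0.3, 0.3, 1])

```text
t: 2.5
tool_pos: [0.4152, 0.1295, 0.0968]
orientation: [-1.571, -0.063, 0.059]
force: [-0.8, 0.3, -0.8]
opening: 0.0926
```

Run:
```python
from pl import *
for c in ("top","side"): cv2.imwrite(f"pics/{c}1.png",imaging.read_camera(c))
a=cv2.imread("pics/top1.png")[120:280,150:330];b=cv2.imread("pics/side1.png")[120:300,150:330]
cv2.imwrite("pics/c1.png",np.hstack([cv2.resize(a,(400,356)),cv2.resize(b,(400,356))]))
ux=np.array([np.cos(.083),np.sin(.083),0])
g=np.array([.448,.1415,0])-.035*ux
plan(g+[0,0,.022],down(.083),n=5)
print(cur()[2]["tool_pos"],cur()[2]["force"])
```

```text
rows 5 dist 0.0753 rot [ 0.09 -0.27  0.1 ]
-0.0003, 0.015, 0.0017, 0.02, -0.05, 0.02, 1
-0.0003, 0.015, 0.0017, 0.02, -0.05, 0.02, 1
-0.0003, 0.015, 0.0017, 0.02, -0.05, 0.02, 1
-0.0002, 0.015, 0.0017, 0.02, -0.05, 0.02, 1
-0.0002, 0.015, 0.0017, 0.02, -0.05, 0.02, 1
[0.41497991 0.13043711 0.09680925] [-0.02825465  0.20974875  0.24201234]
```

View pics/c1.png

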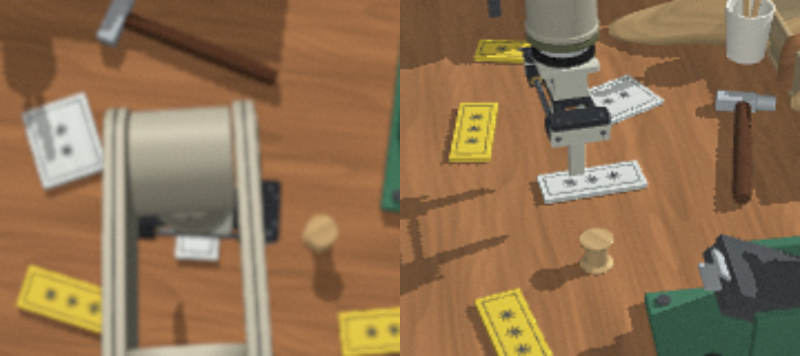

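Call:
carry_out(motion=[0, 0.01, 0.004, 0, -0.1, 0, 1, 0, 0.018, 0.004, 0, -0.1, 0, 1, 0, 0.018, 0.001, 0, 0, 0, 1, 0, 0.016, 0, 0, 0, 0, 1, -0.001, 0.008, 0, 0, 0, 0, 1])

```text
t: 3.1
tool_pos: [0.4144, 0.1446, 0.0254]
orientation: [-1.569, -0.072, 0.061]
force: [0.3, -0.2, -0.0]
opening: 0.0931
```

Run:
```python
from pl import *
ux=np.array([np.cos(.083),np.sin(.083),0])
g=np.array([.448,.1415,0])-.035*ux
plan(g+[0,0,.0215],down(.083),n=3)
print(cur()[2]["tool_pos"],cur()[2]["force"])
```

```text
rows 3 dist 0.0073 rot [-0.03  0.13  0.4 ]
-0.0006, 0.0013, -0.002, -0.01, 0.04, 0.13, 1
-0.0006, 0.0013, -0.002, -0.01, 0.04, 0.13, 1
-0.0006, 0.0013, -0.002, -0.01, 0.04, 0.13, 1
[0.41443663 0.14464591 0.02536609] [ 0.25234713 -0.23002755 -0.01202596]
```

Call:
carry_out(motion=[-0.001, 0.002, -0.003, 0, 0, 0.3, 1, -0.001, 0.002, -0.002, 0, 0, 0.1, 1, 0, 0, -0.001, 0, 0, 0, -1, 0, 0, 0, 0, 0, 0, -1, 0, 0, 0, 0, 0, 0, -1], squeeze=50)

```text
t: 3.6
tool_pos: [0.4125, 0.1394, 0.0214]
orientation: [-1.569, -0.068, 0.069]
force: [-0.3, 1.3, 0.5]
opening: 0.0735
```

Call:
carry_out(motion=[0, 0, 0, 0, 0, 0, -1, 0, 0, 0, 0, 0, 0, -1, 0, 0, 0, 0, 0, 0, -1, 0, 0, 0, 0, 0, 0, -1, 0, 0, 0, 0, 0, 0, -1], squeeze=50)

```text
t: 4.1
tool_pos: [0.4133, 0.1394, 0.0223]
orientation: [-1.569, -0.069, 0.067]
force: [-0.8, -0.6, -0.3]
opening: 0.0552
```

Call:
carry_out(motion=[0, -0.01, 0, 0, 0, 0, -1, 0, -0.02, 0, 0, 0, 0, -1, 0, -0.03, 0, 0, 0, 0, -1, 0, -0.035, 0, 0, 0, 0, -1, 0, -0.035, 0, 0, 0, 0, -1])

```text
t: 4.6
tool_pos: [0.4066, 0.138, 0.1512]
orientation: [-1.571, -0.056, 0.08]
force: [0.9, 0.1, -2.6]
opening: 0.0553
```

Run:
```python
from pl import *
p,r=slotpose(-.16,0,.017); print(p)
plan(p+[0,0,.03],r,op=-1,n=10)
print(cur()[2])
```

```text
[ 0.41199843 -0.16946866  0.21972243]
rows 10 dist 0.3229 rot [ 1.86  6.54 29.09]
-0.0023, -0.0098, -0.0307, 0.19, 0.65, 2.91, -1
-0.0024, -0.0098, -0.0307, 0.19, 0.65, 2.91, -1
-0.0026, -0.0097, -0.0307, 0.19, 0.65, 2.91, -1
-0.0027, -0.0097, -0.0307, 0.19, 0.65, 2.91, -1
-0.0028, -0.0097, -0.0307, 0.19, 0.65, 2.91, -1
-0.003, -0.0096, -0.0307, 0.19, 0.65, 2.91, -1
-0.0031, -0.0096, -0.0307, 0.19, 0.65, 2.91, -1
-0.0033, -0.0095, -0.0307, 0.19, 0.65, 2.91, -1
-0.0034, -0.0094, -0.0307, 0.19, 0.65, 2.91, -1
-0.0035, -0.0094, -0.0307, 0.19, 0.65, 2.91, -1
{'t': 4.6, 'q': array([ 2.06735274e-01, -2.75485315e-01,  2.03382804e+00,  9.81848374e-04,
        1.39867364e+00, -1.45061624e+00]), 'dq': array([ 8.00494808e-04, -3.79719438e-01, -3.74689969e-01, -1.17125966e-04,
        7.67131655e-01,  1.14767861e-03]), 'joint_torque': array([ 1.70808393e-01, -3.24033451e+01, -4.63318670e+01, -1.15708724e-02,
       -1.16253544e+00,  1.14455892e-03]), 'tool_pos': array([0.40662393, 0.13795021, 0.15116762]), 'orientation': array([-1.57125475, -0.05577013,  0.07993288]), 'force': array([ 0.87443044,  0.14769383, -2.64590574]), 'wrist_torque': array([0.02951853, 0.03289302, 0.00651406]), 'opening': 0.055254681503397504}
```

Call:
carry_out(motion=[-0.001, -0.01, -0.025, 0.2, 0.7, 2.5, -1, -0.002, -0.01, -0.03, 0.2, 0.7, 3, -1, -0.003, -0.01, -0.032, 0.2, 0.7, 3, -1, -0.003, -0.01, -0.032, 0.2, 0.7, 3, -1, -0.003, -0.01, -0.032, 0.2, 0.7, 3, -1])

```text
t: 5.1
tool_pos: [0.4107, -0.0141, 0.2128]
orientation: [-1.553, 0.184, 0.232]
force: [-0.3, 0.2, -3.0]
opening: 0.0552
```

Call:
carry_out(motion=[-0.003, -0.01, -0.032, 0.2, 0.7, 3, -1, -0.003, -0.01, -0.032, 0.2, 0.7, 3, -1, -0.003, -0.01, -0.032, 0.2, 0.7, 3, -1, -0.003, -0.008, -0.028, 0.2, 0.6, 3, -1, -0.003, -0.006, -0.02, 0.2, 0.5, 2.5, -1])

```text
t: 5.6
tool_pos: [0.4126, -0.1658, 0.2634]
orientation: [-1.515, 0.436, 0.386]
force: [-0.1, 1.3, -2.8]
opening: 0.0548
```

Run:
```python
from pl import *
p,r=slotpose(-.16,0,.017); print(p)
plan(p,r,op=-1,n=5)
print(cur()[2])
```

```text
[ 0.41199843 -0.16946866  0.21972243]
rows 5 dist 0.0438 rot [-0.44  0.04 -0.13]
0.0043, 0.0076, -0.0008, -0.09, 0.01, -0.03, -1
0.0043, 0.0076, -0.0008, -0.09, 0.01, -0.03, -1
0.0043, 0.0076, -0.0008, -0.09, 0.01, -0.03, -1
0.0043, 0.0076, -0.0008, -0.09, 0.01, -0.03, -1
0.0043, 0.0076, -0.0008, -0.09, 0.01, -0.03, -1
{'t': 5.6, 'q': array([-0.36887761,  0.18765986,  1.46618526, -0.17483815,  1.98528445,
       -1.93717125]), 'dq': array([-0.27023231,  0.50978439, -0.56391194, -0.25776755,  0.43957287,
       -0.25014608]), 'joint_torque': array([  0.58503427, -59.36316133, -44.23226237,  -0.95532373,
         2.93957412,   0.35394553]), 'tool_pos': array([ 0.41255564, -0.16577948,  0.26341267]), 'orientation': array([-1.5154351 ,  0.43584825,  0.38644479]), 'force': array([-0.05483436,  1.32080877, -2.848856  ]), 'wrist_torque': array([ 0.02230797, -0.40386674, -0.03007818]), 'opening': 0.05483915184017709}
```

Call:
carry_out(motion=[0.005, 0.008, -0.001, -0.2, 0, 0, -1, 0.005, 0.009, -0.001, -0.2, 0, 0, -1, 0.005, 0.009, -0.001, 0, 0, 0, -1, 0.004, 0.009, 0, 0, 0, 0, -1, 0.002, 0.003, 0, 0, 0, 0, -1])

```text
t: 6.1
tool_pos: [0.4113, -0.1689, 0.217]
orientation: [-1.522, 0.435, 0.387]
force: [0.5, 0.1, -2.9]
opening: 0.0553
```

Run:
```python
from pl import *
for c in ("top","side"): cv2.imwrite(f"pics/{c}2.png",imaging.read_camera(c))
p,r=slotpose(-.16,0,.017)
plan(p,r,op=-1,n=1)
P,Rr,s=cur(); print(s["force"])
# plate model overlay: centre at TCP + 35 x + 17 y
L=[]
def box(yz):
    c=[P+Rr.apply([.035+sx*.07,yz,sy*.028]) for sx,sy in((-1,-1),(1,-1),(1,1),(-1,1))]
    return [(c[i],c[(i+1)%4],(0,0,255)) for i in range(4)]
L=box(.012)
T=Tpress(PX,PY,PYAW)
for z in(-.0113,.0113):
    c=T(slotp([[-.017,-.02,z],[-.017,.02,z]])); L.append((c[0],c[1],(0,128,255)))
c=T(slotp([[0,y,z] for y,z in ((-.03,-.00625),(.03,-.00625),(.03,.00625),(-.03,.00625))]))
L+=[(c[i],c[(i+1)%4],(255,255,0)) for i in range(4)]
out=[]
for n,(x0,y0) in (("top",(300,130)),("side",(220,170))):
    im=cv2.resize(cv2.imread(f"pics/{n}2.png")[y0:y0+110,x0:x0+100],None,fx=4,fy=4,interpolation=cv2.INTER_CUBIC)
    draw(im,cam(n),L,np.array([x0,y0]),4) if n=="side" else None
    out.append(im)
cv2.imwrite("pics/c2.png",np.hstack(out))
```

```text
rows 1 dist 0.0021 rot [-0.08 -0.03 -0.09]
-0.0006, -0.002, -0.0004, -0.08, -0.03, -0.09, -1
[-0.67609987  0.23775523 -2.25917383]
```

View pics/c2.png

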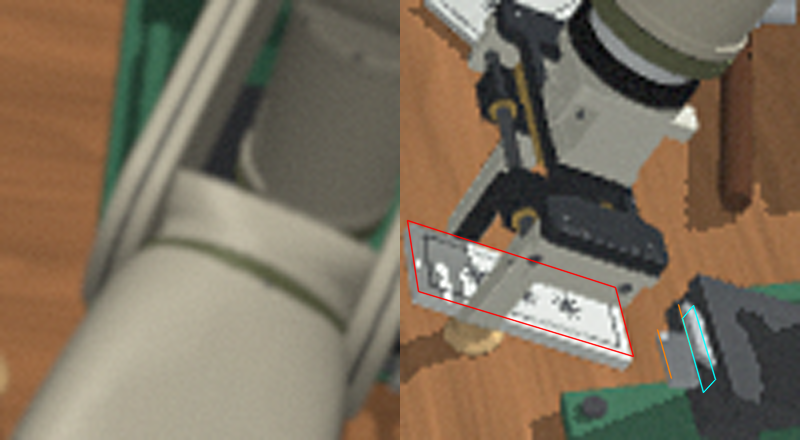

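View pics/side2.png

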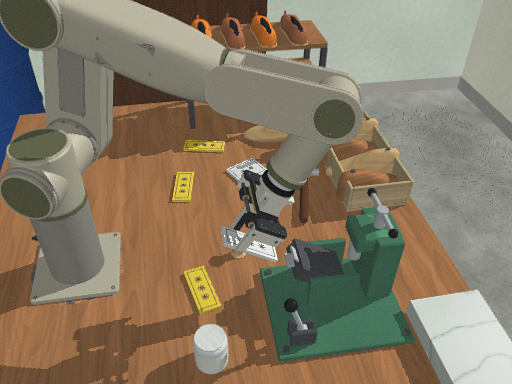

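Call:
carry_out(motion=[0.008, -0.002, 0, 0, 0, 0, -1, 0.008, 0, 0, 0, 0, 0, -1, 0.008, 0, 0, 0, 0, 0, -1, 0.008, 0, 0, 0, 0, 0, -1, 0, 0, 0, 0, 0, 0, -1])

```text
t: 6.7
tool_pos: [0.444, -0.1696, 0.2035]
orientation: [-1.524, 0.432, 0.385]
force: [-0.6, -0.1, -3.0]
opening: 0.0553
```

```bash
cat > st.py <<'E'
from pl import *
p,r,s=cur()
p0,r0=slotpose(0)
Rs=R.from_euler('z',PYAW)*R.from_euler('y',30,degrees=True)
print("t",s["t"],"slot xyz",(Rs.inv().apply(p-p0)*1000).round(1),"roterr tool",(r.inv()*r0).as_rotvec(degrees=True).round(2),"F slot",Rs.inv().apply(s["force"]).round(1),"T",Rs.inv().apply(s["wrist_torque"]).round(2),"open",round(s["opening"],4))
E
python3 st.py
python3 - <<'E'
from pl import *
for c in ("side",): cv2.imwrite(f"pics/{c}3.png",imaging.read_camera(c))
P,Rr,s=cur()
c=[P+Rr.apply([.035+sx*.07,.012,sy*.028]) for sx,sy in((-1,-1),(1,-1),(1,1),(-1,1))]
L=[(c[i],c[(i+1)%4],(0,0,255)) for i in range(4)]
x0,y0=230,190
a=cv2.resize(cv2.imread("pics/side3.png")[y0:y0+100,x0:x0+130],None,fx=6,fy=6,interpolation=cv2.INTER_CUBIC)
draw(a,cam("side"),L,np.array([x0,y0]),6)
cv2.imwrite("pics/c3.png",a)
E
```

```text
t 6.7 slot xyz [-124.2    0.8   18.9] roterr tool [-0.   0.   0.1] F slot [ 1.  -0.1 -2.9] T [ 0.05 -0.39 -0.02] open 0.0553
```

View pics/c3.png

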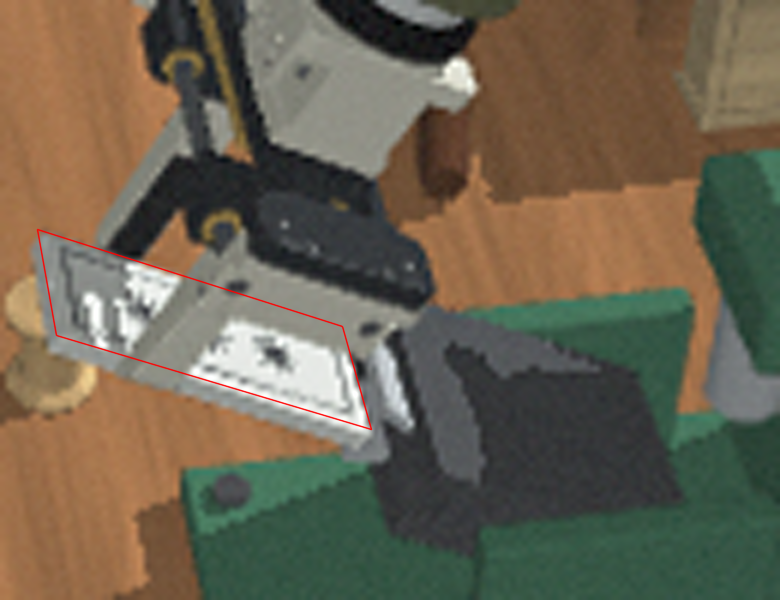

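Call:
carry_out(motion=[0.004, 0.002, -0.001, 0, 0, 0, -1, 0.005, 0, 0, 0, 0, 0, -1, 0.005, 0, 0, 0, 0, 0, -1, 0.005, 0, 0, 0, 0, 0, -1, 0, 0, 0, 0, 0, 0, -1])

```text
t: 7.25
tool_pos: [0.4603, -0.1715, 0.1917]
orientation: [-1.524, 0.433, 0.385]
force: [-0.4, 0.9, -3.8]
opening: 0.0552
```

```bash
python3 st.py
```

```text
t 7.25 slot xyz [-104.1   -0.5   16.9] roterr tool [-0.01 -0.03  0.09] F slot [ 1.5  0.8 -3.5] T [ 0.05 -0.4   0.04] open 0.0552
```

Call:
carry_out(motion=[0.004, 0, 0, 0, 0, 0, -1, 0.004, 0, 0, 0, 0, 0, -1, 0.004, 0, 0, 0, 0, 0, -1, 0.004, 0, 0, 0, 0, 0, -1, 0, 0, 0, 0, 0, 0, -1])

```text
t: 7.75
tool_pos: [0.4754, -0.1719, 0.183]
orientation: [-1.524, 0.433, 0.385]
force: [0.4, 0.9, -2.8]
opening: 0.0551
```

```bash
python3 st.py
```

```text
t 7.75 slot xyz [-86.7  -0.5  16.9] roterr tool [-0.01 -0.03  0.09] F slot [ 1.7  0.9 -2.2] T [ 0.   -0.35  0.04] open 0.0551
```

Call:
carry_out(motion=[0.005, 0, 0, 0, 0, 0, -1, 0.006, 0, 0, 0, 0, 0, -1, 0.006, 0, 0, 0, 0, 0, -1, 0.006, 0, 0, 0, 0, 0, -1, 0, 0, 0, 0, 0, 0, -1])

```text
t: 8.25
tool_pos: [0.4972, -0.1726, 0.1704]
orientation: [-1.524, 0.433, 0.385]
force: [0.4, 0.4, -2.6]
opening: 0.0548
```

```bash
python3 st.py;  python3 - <<'E'
from pl import *
cv2.imwrite(f"pics/side4.png",imaging.read_camera("side"))
P,Rr,s=cur()
c=[P+Rr.apply([.035+sx*.07,.012,sy*.028]) for sx,sy in((-1,-1),(1,-1),(1,1),(-1,1))]
L=[(c[i],c[(i+1)%4],(0,0,255)) for i in range(4)]
x0,y0=240,190
a=cv2.resize(cv2.imread("pics/side4.png")[y0:y0+100,x0:x0+130],None,fx=6,fy=6,interpolation=cv2.INTER_CUBIC)
draw(a,cam("side"),L,np.array([x0,y0]),6)
cv2.imwrite("pics/c4.png",a)
E
```

```text
t 8.25 slot xyz [-61.5  -0.5  16.9] roterr tool [-0.01 -0.02  0.09] F slot [ 1.6  0.4 -2.1] T [ 0.03 -0.42 -0.  ] open 0.0548
```

View pics/c4.png

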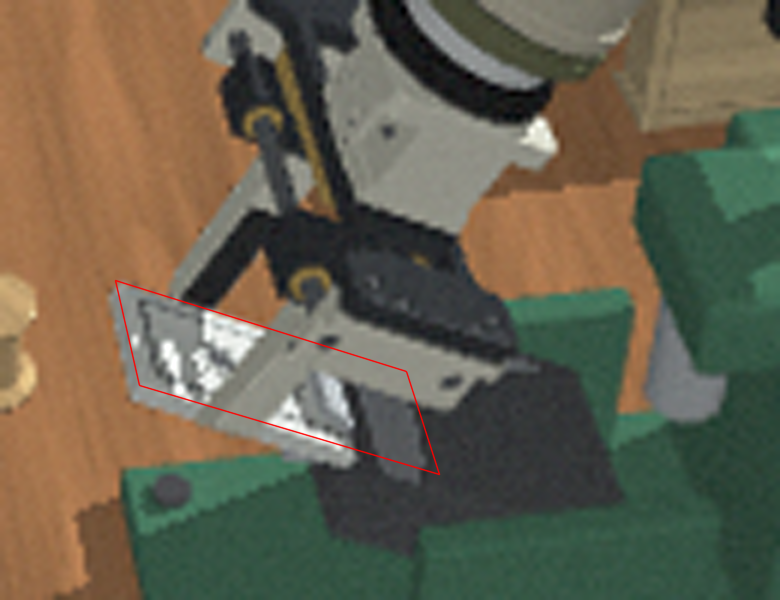

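Call:
carry_out(motion=[0.007, 0, 0, 0, 0, 0, -1, 0.007, 0, 0, 0, 0, 0, -1, 0.007, 0, 0, 0, 0, 0, -1, 0.007, 0, 0, 0, 0, 0, -1, 0.002, 0, 0, 0, 0, 0, -1])

```text
t: 8.8
tool_pos: [0.5251, -0.1736, 0.1545]
orientation: [-1.524, 0.433, 0.384]
force: [0.3, -0.1, -3.1]
opening: 0.055
```

```bash
python3 st.py
```

```text
t 8.8 slot xyz [-29.3  -0.6  17.1] roterr tool [-0.   -0.04  0.1 ] F slot [ 1.7 -0.1 -2.5] T [ 0.07 -0.4   0.04] open 0.055
```

Call:
carry_out(motion=[0, 0, 0, 0, 0, 0, 0.2, 0, 0, 0, 0, 0, 0, 0.2, 0, 0, 0, 0, 0, 0, 0.2, -0.013, 0, 0, 0, 0, 0, 0.2, -0.013, 0, 0, 0, 0, 0, 0.2])

```text
t: 9.3
tool_pos: [0.5029, -0.1727, 0.1667]
orientation: [-1.524, 0.432, 0.385]
force: [1.2, -0.5, -2.4]
opening: 0.0558
```

```bash
python3 st.py
python3 - <<'E'
from pl import *
cv2.imwrite(f"pics/side5.png",imaging.read_camera("side"))
x0,y0=240,190
a=cv2.resize(cv2.imread("pics/side5.png")[y0:y0+100,x0:x0+130],None,fx=6,fy=6,interpolation=cv2.INTER_CUBIC)
cv2.imwrite("pics/c5.png",a)
E
```

```text
t 9.3 slot xyz [-54.7  -0.4  16.6] roterr tool [-0.    0.01  0.09] F slot [ 2.2 -0.5 -1.5] T [ 0.01 -0.55 -0.05] open 0.0558
```

View pics/c5.png

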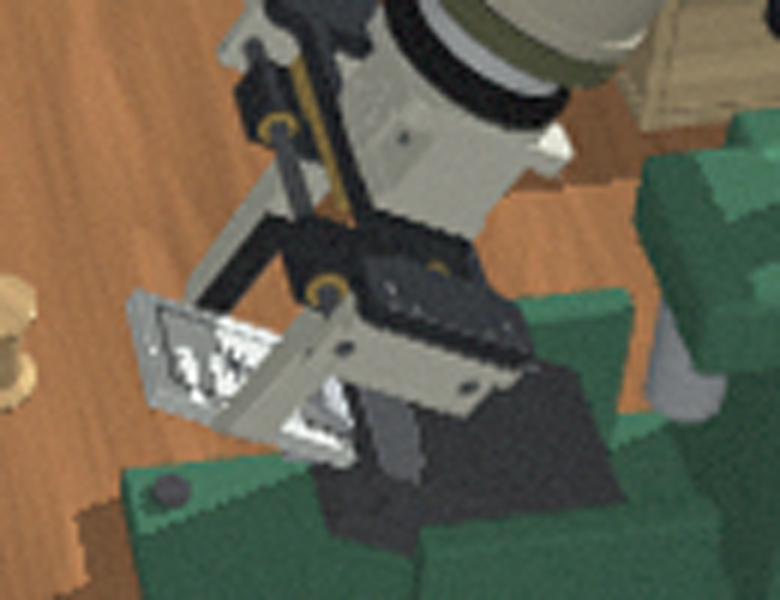

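Call:
carry_out(motion=[0, 0, 0, 0, 0, 0, -1, 0.006, 0, 0, 0, 0, 0, -1, 0.007, 0, 0, 0, 0, 0, -1, 0.007, 0, 0, 0, 0, 0, -1, 0.004, 0, 0, 0, 0, 0, -1])

```text
t: 9.85
tool_pos: [0.5251, -0.1737, 0.1552]
orientation: [-1.524, 0.432, 0.383]
force: [-0.4, 0.3, -2.9]
opening: 0.0551
```

Call:
carry_out(motion=[0, 0, 0, 0, 0, 0, 0.8, 0, 0, 0, 0, 0, 0, 0.8, 0, 0, 0, 0, 0, 0, 0.8, 0, 0, 0, 0, 0, 0, 0.8, 0, 0, 0, 0, 0, 0, 0.8])

```text
t: 10.35
tool_pos: [0.5258, -0.1736, 0.155]
orientation: [-1.524, 0.432, 0.384]
force: [-0.3, -0.2, -0.9]
opening: 0.0831
```

```bash
python3 st.py
python3 - <<'E'
from pl import *
cv2.imwrite(f"pics/side6.png",imaging.read_camera("side"))
x0,y0=240,190
a=cv2.resize(cv2.imread("pics/side6.png")[y0:y0+100,x0:x0+130],None,fx=6,fy=6,interpolation=cv2.INTER_CUBIC)
cv2.imwrite("pics/c6.png",a)
E
```

```text
t 10.35 slot xyz [-29.   -0.6  17.9] roterr tool [ 0.03 -0.03  0.13] F slot [ 0.2 -0.2 -0.9] T [ 0.04 -0.2  -0.  ] open 0.0831
```

View pics/c6.png

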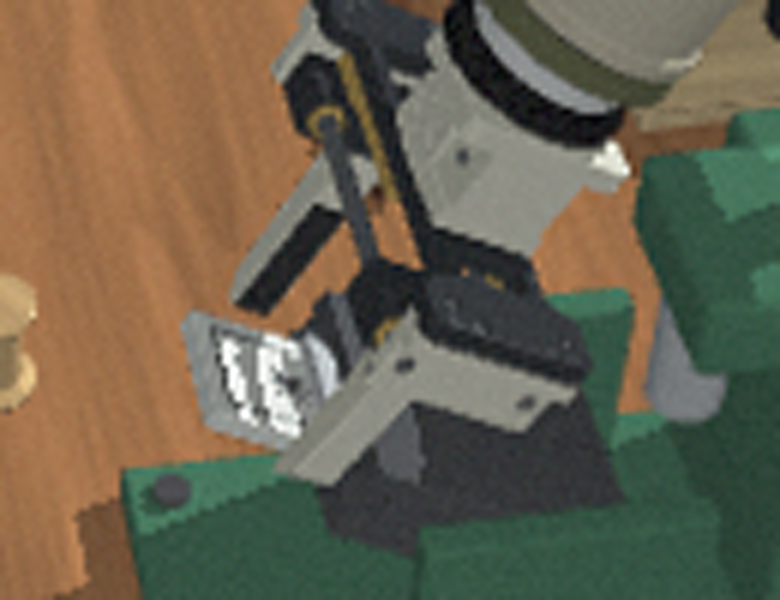

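Call:
carry_out(motion=[-0.01, 0.001, 0, 0, 0, 0, 0.8, -0.011, 0, 0, 0, 0, 0, 0.8, -0.005, 0, 0, 0, 0, 0, 0.8, 0, 0, 0, 0, 0, 0, -1, 0, 0, 0, 0, 0, 0, -1], squeeze=50)

```text
t: 10.9
tool_pos: [0.5003, -0.173, 0.1694]
orientation: [-1.525, 0.432, 0.382]
force: [0.5, -0.2, -0.2]
opening: 0.0723
```

Call:
carry_out(motion=[0, 0, 0, 0, 0, 0, -1, 0, 0, 0, 0, 0, 0, -1, 0, 0, 0, 0, 0, 0, -1, 0, 0, 0, 0, 0, 0, -1, 0, 0, 0, 0, 0, 0, -1])

```text
t: 11.4
tool_pos: [0.5006, -0.173, 0.1692]
orientation: [-1.525, 0.432, 0.383]
force: [-0.5, -0.1, 0.2]
opening: 0.0545
```

```bash
python3 st.py
python3 - <<'E'
from pl import *
cv2.imwrite(f"pics/side7.png",imaging.read_camera("side"))
x0,y0=240,190
a=cv2.resize(cv2.imread("pics/side7.png")[y0:y0+100,x0:x0+130],None,fx=6,fy=6,interpolation=cv2.INTER_CUBIC)
cv2.imwrite("pics/c7.png",a)
E
```

```text
t 11.4 slot xyz [-57.9  -0.8  17.6] roterr tool [ 0.05 -0.07  0.21] F slot [-0.5 -0.1 -0.1] T [-0.03 -0.13  0.04] open 0.0545
```

View pics/c7.png

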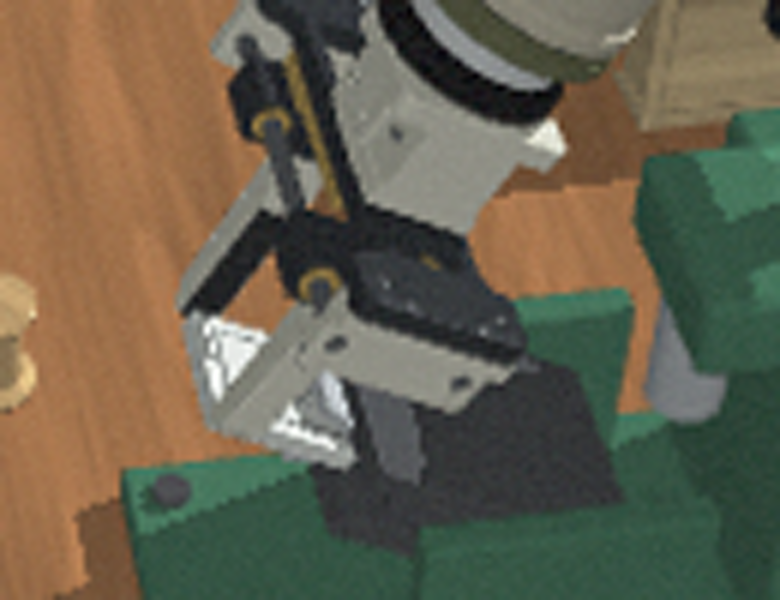

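Gripped at the rear end. Push on ~42 mm.

Call:
carry_out(motion=[0.006, 0, 0, 0, 0, 0, -1, 0.006, 0, 0, 0, 0, 0, -1, 0.006, 0, 0, 0, 0, 0, -1, 0.006, 0, 0, 0, 0, 0, -1, 0, 0, 0, 0, 0, 0, -1])

```text
t: 11.95
tool_pos: [0.5237, -0.1737, 0.156]
orientation: [-1.525, 0.431, 0.383]
force: [1.4, 0.1, 2.0]
opening: 0.0545
```

```bash
python3 st.py
```

```text
t 11.95 slot xyz [-31.4  -0.8  17.7] roterr tool [ 0.05 -0.06  0.23] F slot [0.2 0.2 2.4] T [ 0.03 -0.17  0.05] open 0.0545
```

Call:
carry_out(motion=[0.003, 0, 0, 0, 0, 0, -1, 0.003, 0, 0, 0, 0, 0, -1, 0.003, 0, 0, 0, 0, 0, -1, 0.002, 0, 0, 0, 0, 0, -1, 0, 0, 0, 0, 0, 0, -1])

```text
t: 12.45
tool_pos: [0.534, -0.1741, 0.1501]
orientation: [-1.525, 0.432, 0.383]
force: [-0.4, -0.5, 1.7]
opening: 0.0545
```

```bash
python3 st.py
```

```text
t 12.45 slot xyz [-19.4  -0.8  17.8] roterr tool [ 0.05 -0.06  0.2 ] F slot [-1.2 -0.5  1.3] T [ 0.01 -0.    0.04] open 0.0545
```

Call:
carry_out(motion=[0.001, 0, 0, 0, 0, 0, -1, 0.001, 0, 0, 0, 0, 0, -1, 0.001, 0, 0, 0, 0, 0, -1, 0.001, 0, 0, 0, 0, 0, -1, 0, 0, 0, 0, 0, 0, -1])

```text
t: 12.95
tool_pos: [0.5342, -0.1741, 0.1501]
orientation: [-1.523, 0.439, 0.389]
force: [1.1, -0.4, 0.1]
opening: 0.0544
```

```bash
python3 st.py
```

```text
t 12.95 slot xyz [-19.3  -0.9  17.8] roterr tool [ 0.   -0.12 -0.31] F slot [ 0.9 -0.3  0.6] T [-0.03 -0.41  0.12] open 0.0544
```

Run:
```python
from pl import *
print(cur()[2]["q"])
cv2.imwrite(f"pics/side8.png",imaging.read_camera("side"))
x0,y0=240,190
P,Rr,s=cur()
a=cv2.resize(cv2.imread("pics/side8.png")[y0:y0+100,x0:x0+130],None,fx=6,fy=6,interpolation=cv2.INTER_CUBIC)
cv2.imwrite("pics/c8.png",a)
```

```text
[-0.31581103  0.58558026  1.17742249 -0.14973208  1.88649521 -1.86305258]
```

View pics/c8.png

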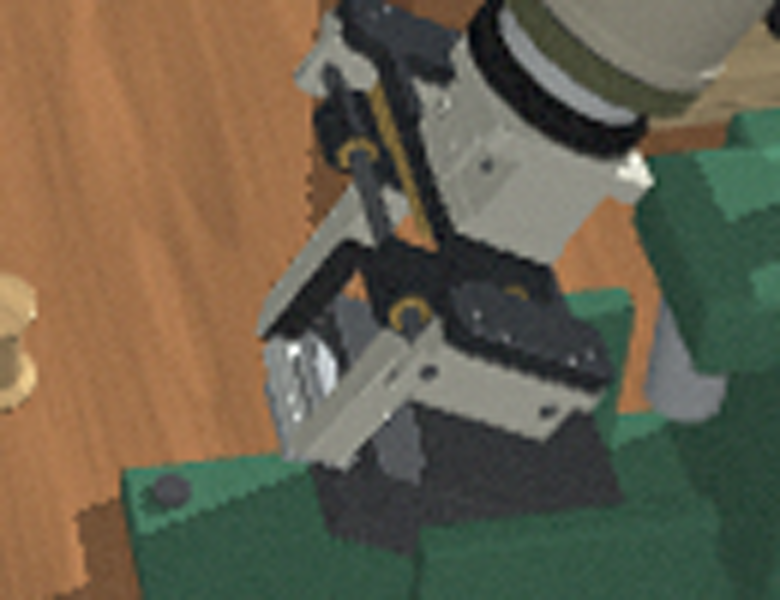

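Run:
```python
from pl import *
x0,y0=270,235
T=Tpress(PX,PY,PYAW)
L=[]
for sx,col in ((-.022,(0,255,0)),(-.026,(0,0,255)),(-.030,(255,0,0))):
    for z in (.005,-.005):
        c=T(slotp([[sx,-.028,z],[sx,.028,z]])); L.append((c[0],c[1],col))
c=T(slotp([[0,-.05,.01825],[0,.05,.01825]])); L.append((c[0],c[1],(0,255,255)))
for z in(-.0113,.0113):
    c=T(slotp([[-.017,-.02,z],[-.017,.02,z]])); L.append((c[0],c[1],(0,128,255)))
o=[]
for f in ("side8","side0"):
    a=cv2.resize(cv2.imread(f"pics/{f}.png")[y0:y0+50,x0:x0+50],None,fx=8,fy=8,interpolation=cv2.INTER_CUBIC)
    b=a.copy(); draw(b,cam("side"),L,np.array([x0,y0]),8); o.append(np.vstack([a[:300],b[:300]]))
cv2.imwrite("pics/c9.png",np.hstack(o))
```

```text
(no output)
```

View pics/c9.png

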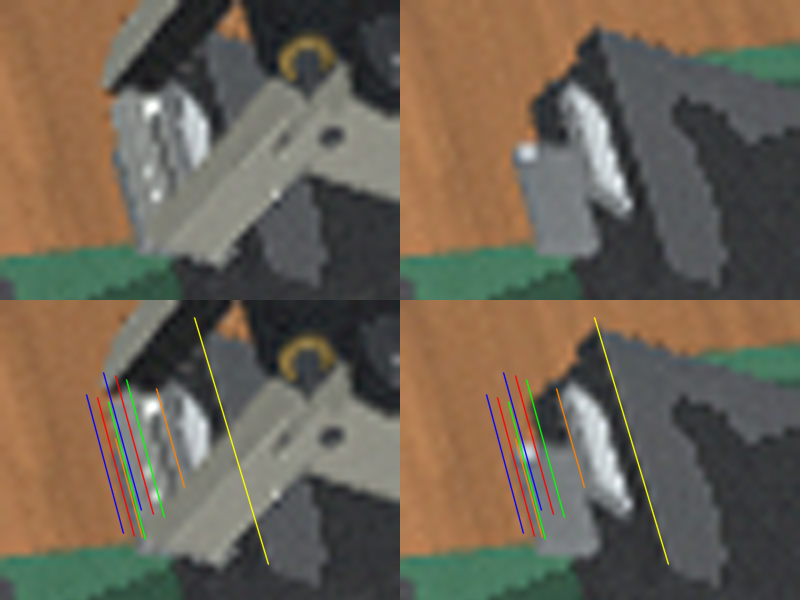

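Call:
carry_out(motion=[0, 0, 0, 0, 0, 0.3, -1, 0.002, 0, 0, 0, 0, 0, -1, 0.002, 0, 0, 0, 0, 0, -1, 0.003, 0, 0, 0, 0, 0, -1, 0.003, 0, 0, 0, 0, 0, -1])

```text
t: 13.5
tool_pos: [0.5349, -0.1742, 0.1497]
orientation: [-1.517, 0.463, 0.408]
force: [-14.7, 1.7, 13.9]
opening: 0.0548
```

```bash
python3 st.py
```

```text
t 13.5 slot xyz [-18.5  -0.9  17.8] roterr tool [-0.1  -0.27 -1.92] F slot [-19.7   1.3   4.7] T [-0.07  3.42  0.38] open 0.0548
```

Call:
carry_out(motion=[-0.001, 0, 0, 0, 0, -1.5, -1, 0, 0, 0, 0, 0, 0, 0.8, 0, 0, 0, 0, 0, 0, 0.8, 0, 0, 0, 0, 0, 0, 0.8, 0, 0, 0, 0, 0, 0, 0.8])

```text
t: 14.0
tool_pos: [0.5345, -0.1741, 0.1496]
orientation: [-1.522, 0.443, 0.388]
force: [-0.0, 0.6, -0.4]
opening: 0.0814
```

Call:
carry_out(motion=[0, -0.005, 0, 0, 0, 0, 0.8, 0, -0.02, 0, 0, 0, 0, 0.8, -0.02, -0.03, 0, 0, 0, 0, 0.8, -0.03, -0.03, 0, 0, 0, 0, 0.8, -0.03, -0.02, 0, 0, 0, 0, 0.8])

```text
t: 14.5
tool_pos: [0.5174, -0.1723, 0.2777]
orientation: [-1.515, 0.452, 0.4]
force: [-0.1, -0.2, 1.2]
opening: 0.0837
```

```bash
python3 st.py
python3 - <<'E'
from pl import *
x0,y0=270,235
cv2.imwrite("pics/side9.png",imaging.read_camera("side"))
cv2.imwrite("pics/top9.png",imaging.read_camera("top"))
T=Tpress(PX,PY,PYAW)
L=[]
for sx,col in ((-.022,(0,255,0)),(-.026,(0,0,255))):
    for z in (.005,):
        c=T(slotp([[sx,-.028,z],[sx,.028,z]])); L.append((c[0],c[1],col))
o=[]
for f in ("side9","side0"):
    a=cv2.resize(cv2.imread(f"pics/{f}.png")[y0:y0+50,x0:x0+50],None,fx=8,fy=8,interpolation=cv2.INTER_CUBIC)
    b=a.copy(); draw(b,cam("side"),L,np.array([x0,y0])+np.array([-.8,-1.3]),8); o.append(np.vstack([a[:300],b[:300]]))
cv2.imwrite("pics/c10.png",np.hstack(o))
E
```

```text
t 14.5 slot xyz [-97.7   0.4 119.9] roterr tool [-0.3  -0.09 -1.22] F slot [-0.6 -0.2  1. ] T [-0.04 -0.2  -0.03] open 0.0837
```

View pics/c10.png

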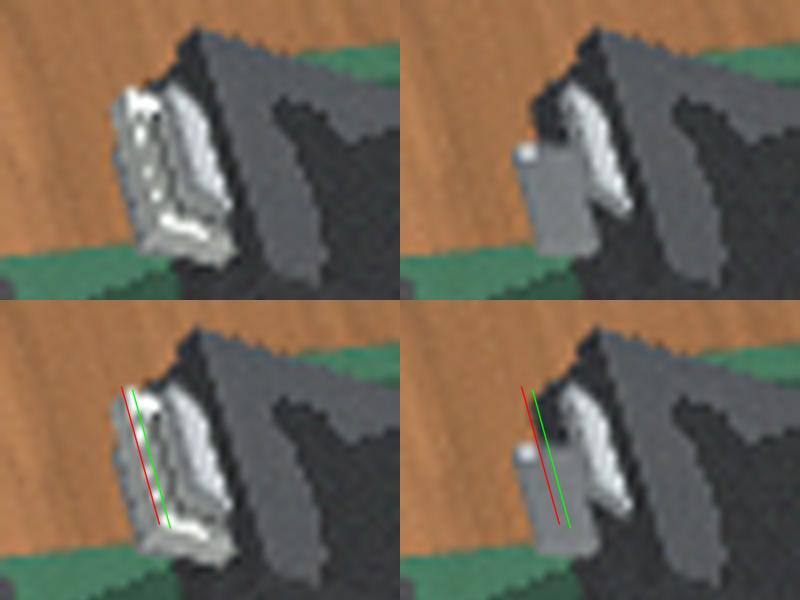

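View pics/side9.png

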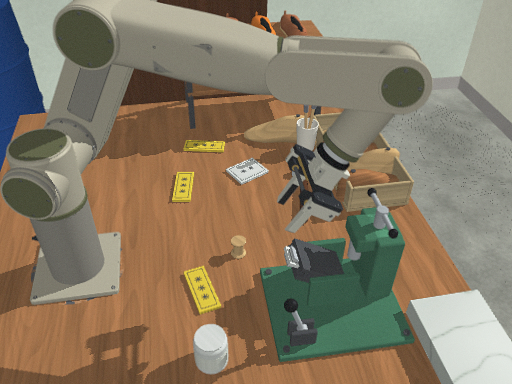

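Run:
```python
from pl import *
p,r=slotpose(-.055,-.0005,.0165)
plan(p,r,n=8,op=-1)
```

```text
rows 8 dist 0.1163 rot [-0.19 -0.2  -0.77]
0.0057, 0.0134, -0.0001, -0.02, -0.03, -0.1, -1
0.0057, 0.0134, -0.0001, -0.02, -0.03, -0.1, -1
0.0056, 0.0134, -0, -0.02, -0.03, -0.1, -1
0.0056, 0.0134, -0, -0.02, -0.03, -0.1, -1
0.0056, 0.0134, -0, -0.02, -0.03, -0.1, -1
0.0056, 0.0134, -0, -0.02, -0.03, -0.1, -1
0.0056, 0.0134, -0, -0.02, -0.03, -0.1, -1
0.0055, 0.0134, -0, -0.02, -0.03, -0.1, -1
```

Call:
carry_out(motion=[0.008, 0.008, 0, 0, 0, -0.2, -1, 0.008, 0.012, 0, 0, 0, -0.2, -1, 0.008, 0.015, 0, 0, 0, -0.2, -1, 0.008, 0.015, 0, 0, 0, -0.1, -1, 0.006, 0.012, 0, 0, 0, 0, -1], squeeze=20)

```text
t: 15.1
tool_pos: [0.5205, -0.1725, 0.2005]
orientation: [-1.52, 0.438, 0.384]
force: [-0.9, 0.5, -0.6]
opening: 0.0483
```

```bash
python3 st.py
python3 - <<'E'
from pl import *
p,r=slotpose(-.05,-.0005,.0165)
plan(p,r,n=5,op=-1)
E
```

```text
t 15.1 slot xyz [-56.4   0.3  54.6] roterr tool [-0.24 -0.16 -0.11] F slot [-0.4  0.5 -1. ] T [ 0.   -0.22  0.02] open 0.0483
rows 5 dist 0.0386 rot [-0.24 -0.16 -0.11]
0.0013, 0.0076, -0.0002, -0.05, -0.03, -0.02, -1
0.0013, 0.0076, -0.0002, -0.05, -0.03, -0.02, -1
0.0013, 0.0076, -0.0002, -0.05, -0.03, -0.02, -1
0.0013, 0.0076, -0.0002, -0.05, -0.03, -0.02, -1
0.0013, 0.0076, -0.0002, -0.05, -0.03, -0.02, -1
```

Call:
carry_out(motion=[0, 0.005, 0, -0.2, -0.1, -0.1, -1, 0, 0.006, 0, 0, 0, 0, -1, 0, 0.008, 0, 0, 0, 0, -1, 0.001, 0.009, 0, 0, 0, 0, -1, 0.001, 0.009, 0, 0, 0, 0, -1])

```text
t: 15.6
tool_pos: [0.5007, -0.171, 0.1605]
orientation: [-1.52, 0.439, 0.391]
force: [0.1, 0.5, 0.2]
opening: 0.0082
```

```bash
python3 st.py
```

```text
t 15.6 slot xyz [-53.6   1.2  10.1] roterr tool [-0.12  0.03 -0.39] F slot [-0.   0.5  0.2] T [-0.01 -0.22 -0.06] open 0.0082
```

Call:
carry_out(motion=[0, -0.006, -0.001, 0, 0, -0.3, -1, 0.004, 0, -0.001, 0, 0, 0, -1, 0.005, 0, 0, 0, 0, 0, -1, 0.004, 0, 0, 0, 0, 0, -1, 0, 0, 0, 0, 0, 0, -1])

```text
t: 16.1
tool_pos: [0.5164, -0.174, 0.1597]
orientation: [-1.522, 0.433, 0.385]
force: [-0.7, 1.0, -0.4]
opening: 0.0005
```

```bash
python3 st.py
```

```text
t 16.1 slot xyz [-39.5  -1.3  17.3] roterr tool [-0.1  -0.    0.05] F slot [-0.4  0.9 -0.7] T [ 0.   -0.23 -0.01] open 0.0005
```

Call:
carry_out(motion=[0.002, 0.001, 0.0005, 0, 0, 0, -1, 0.002, 0, 0.0005, 0, 0, 0, -1, 0.002, 0, 0, 0, 0, 0, -1, 0.002, 0, 0, 0, 0, 0, -1, 0.001, 0, 0, 0, 0, 0, -1])

```text
t: 16.6
tool_pos: [0.5219, -0.1732, 0.1558]
orientation: [-1.521, 0.44, 0.39]
force: [-4.0, -0.1, 3.1]
opening: 0.0008
```

```bash
python3 st.py
```

```text
t 16.6 slot xyz [-32.9  -0.3  16.6] roterr tool [-0.11 -0.07 -0.38] F slot [-5.  -0.2  0.7] T [ 0.14  0.67 -0.04] open 0.0008
```

Call:
carry_out(motion=[0.003, 0, 0, 0, 0, 0.2, -1, 0.003, 0, 0, 0, 0, 0.2, -1, 0.004, 0, 0, 0, 0, 0.2, -1, 0.004, 0, 0, 0, 0, 0.2, -1, 0.004, 0, 0, 0, 0, 0.2, -1])

```text
t: 17.1
tool_pos: [0.5232, -0.1736, 0.1556]
orientation: [-1.509, 0.49, 0.429]
force: [-17.6, 1.3, 15.4]
opening: 0.0005
```

```bash
python3 st.py
```

```text
t 17.1 slot xyz [-31.5  -0.7  17.1] roterr tool [-0.31 -0.43 -3.69] F slot [-22.9   0.7   4.6] T [0.23 3.97 0.05] open 0.0005
```

Call:
carry_out(motion=[-0.005, 0, 0, 0, 0, -1, -1, -0.01, -0.005, 0, 0, 0, -1, -1, -0.01, -0.02, 0, 0, 0, -1, -1, -0.01, -0.03, 0, 0, 0, 0, -1, -0.01, -0.03, 0, 0, 0, 0, -1])

```text
t: 17.6
tool_pos: [0.5259, -0.1731, 0.2519]
orientation: [-1.513, 0.457, 0.396]
force: [0.2, 0.3, -0.4]
opening: 0.0006
```

```bash
python3 st.py
python3 - <<'E'
from pl import *
cv2.imwrite("pics/side10.png",imaging.read_camera("side"))
T=Tpress(PX,PY,PYAW); m=cam("side")
x0,y0=275,238
for sx in (-.028,-.025,-.022,-.017,0):
    print(sx,[((proj(m,T(slotp([[sx,y,z]])))[0]+.5-[x0,y0])*16).round(0) for y,z in((-.028,.005),(-.028,-.005),(.028,.005))])
print("lip",[((proj(m,T(slotp([[-.017,y,z]])))[0]+.5-[x0,y0])*16).round(0) for y,z in((-.02,.01125),(.02,.01125),(.02,-.01125))])
print("roof",[((proj(m,T(slotp([[0,y,z]])))[0]+.5-[x0,y0])*16).round(0) for y,z in((-.05,.01825),(.05,.01825))])
o=[cv2.resize(cv2.imread(f"pics/{f}.png")[y0:y0+35,x0:x0+25],None,fx=16,fy=16,interpolation=cv2.INTER_CUBIC) for f in ("side10","side0")]
for a in o:
    for k in range(0,400,50): cv2.line(a,(k,0),(k,8),(0,0,255),1)
    for k in range(0,560,50): cv2.line(a,(0,k),(8,k),(0,0,255),1)
cv2.imwrite("pics/c11.png",np.hstack(o))
E
```

```text
t 17.6 slot xyz [-7.740e+01 -1.000e-01  1.018e+02] roterr tool [-0.49 -0.38 -1.26] F slot [ 0.4  0.3 -0.2] T [ 0.04 -0.26  0.03] open 0.0006
-0.028 [array([215., 377.]), array([178., 422.]), array([139., 100.])]
-0.025 [array([232., 382.]), array([195., 427.]), array([156., 105.])]
-0.022 [array([249., 388.]), array([212., 432.]), array([172., 111.])]
-0.017 [array([278., 396.]), array([240., 440.]), array([200., 119.])]
0 [array([373., 425.]), array([335., 468.]), array([292., 149.])]
lip [array([289., 328.]), array([233., 130.]), array([152., 228.])]
roof [array([458., 480.]), array([309., -12.])]
```

View pics/c11.png

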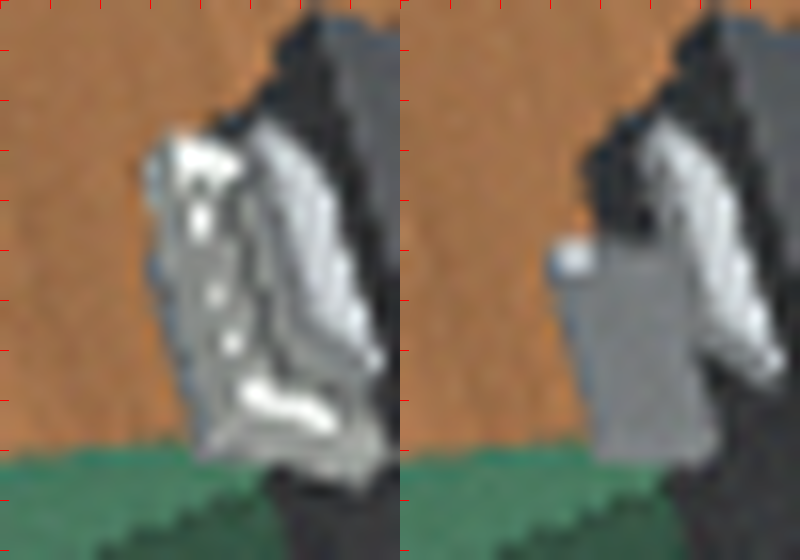

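Run:
```python
from pl import *
p,r=slotpose(-.03,-.050,.028)
plan(p,r,n=5,op=-1)
```

```text
rows 5 dist 0.1062 rot [-0.36 -0.45 -0.81]
0.01, 0.0159, -0.0099, -0.07, -0.09, -0.16, -1
0.01, 0.0159, -0.0099, -0.07, -0.09, -0.16, -1
0.0099, 0.016, -0.0099, -0.07, -0.09, -0.16, -1
0.0098, 0.016, -0.0099, -0.07, -0.09, -0.16, -1
0.0098, 0.0161, -0.0099, -0.07, -0.09, -0.16, -1
```

Call:
carry_out(motion=[0.005, 0.008, -0.015, -0.1, -0.1, -0.4, -1, 0.008, 0.014, -0.015, -0.1, -0.1, -0.3, -1, 0.01, 0.015, -0.012, -0.1, -0.1, -0.2, -1, 0.01, 0.015, -0.008, -0.1, -0.1, 0, -1, 0.006, 0.01, 0, 0, 0, 0, -1])

```text
t: 18.15
tool_pos: [0.5333, -0.2292, 0.1892]
orientation: [-1.533, 0.421, 0.373]
force: [-1.4, -0.5, 0.2]
opening: 0.0005
```

```bash
python3 st.py
```

```text
t 18.15 slot xyz [-38.2 -55.9  52.2] roterr tool [ 0.35 -0.12  0.99] F slot [-1.3 -0.6 -0.6] T [ 0.05 -0.24  0.  ] open 0.0005
```

Call:
carry_out(motion=[0.002, 0.004, 0.003, 0.3, -0.1, 0.8, -1, 0.003, 0.006, 0.003, 0.1, 0, 0.2, -1, 0.004, 0.006, 0.001, 0, 0, 0, -1, 0.003, 0.005, 0, 0, 0, 0, -1, 0, 0, 0, 0, 0, 0, -1])

```text
t: 18.65
tool_pos: [0.5324, -0.2198, 0.1603]
orientation: [-1.519, 0.438, 0.392]
force: [-0.7, 0.1, -0.0]
opening: 0.0004
```

```bash
python3 st.py
```

```text
t 18.65 slot xyz [-24.7 -46.5  26.4] roterr tool [-0.18  0.1  -0.39] F slot [-0.6  0.1 -0.4] T [ 0.06 -0.28 -0.01] open 0.0004
```

Call:
carry_out(motion=[0.003, -0.001, -0.001, 0, 0, -0.3, -1, 0.003, 0, 0, 0, 0, 0, -1, 0.002, 0, 0, 0, 0, 0, -1, 0.002, 0, 0, 0, 0, 0, -1, 0.001, 0, 0, 0, 0, 0, -1])

```text
t: 19.15
tool_pos: [0.5443, -0.2212, 0.1572]
orientation: [-1.522, 0.431, 0.385]
force: [-0.5, 0.3, -0.1]
opening: 0.0004
```

```bash
python3 st.py
```

```text
t 19.15 slot xyz [-12.9 -47.7  29.8] roterr tool [-0.11  0.1   0.12] F slot [-0.3  0.3 -0.3] T [ 0.02 -0.21  0.  ] open 0.0004
```

Call:
carry_out(motion=[0.002, 0.001, 0, 0, 0, 0, -1, 0.001, 0, 0, 0, 0, 0, -1, 0.001, 0, 0, 0, 0, 0, -1, 0.001, 0, 0, 0, 0, 0, -1, 0.001, 0, 0, 0, 0, 0, -1])

```text
t: 19.65
tool_pos: [0.5459, -0.2214, 0.1557]
orientation: [-1.519, 0.44, 0.391]
force: [-5.2, 0.9, 4.8]
opening: 0.0004
```

```bash
python3 st.py
```

```text
t 19.65 slot xyz [-10.7 -47.7  29.2] roterr tool [-0.18 -0.01 -0.41] F slot [-6.9  0.8  1.6] T [0.18 1.04 0.05] open 0.0004
```

Call:
carry_out(motion=[-0.01, 0, 0, 0, 0, 0, -1, -0.02, -0.005, -0.005, 0, 0, 0, -1, -0.03, -0.01, -0.015, 0, 0, -3, -1, -0.03, -0.02, -0.02, 0, 0, -5, -1, -0.025, -0.03, -0.02, 0, 0, -6, -1])

```text
t: 20.15
tool_pos: [0.467, -0.2765, 0.2603]
orientation: [-1.545, 0.25, 0.212]
force: [1.0, -1.1, 1.5]
opening: 0.0003
```

Run:
```python
from pl import *
plan([.445,-.322,.20],down(PYAW),n=5,op=-1)
print(cur()[2]["tool_pos"],cur()[2]["force"])
```

```text
rows 5 dist 0.0787 rot [ -0.51   0.36 -16.88]
-0.0005, 0.0127, -0.0093, -0.1, 0.07, -3.38, -1
-0.0012, 0.0126, -0.0093, -0.1, 0.07, -3.38, -1
-0.002, 0.0126, -0.0093, -0.1, 0.07, -3.38, -1
-0.0027, 0.0124, -0.0093, -0.1, 0.07, -3.38, -1
-0.0034, 0.0123, -0.0092, -0.1, 0.07, -3.38, -1
[ 0.46699186 -0.27652694  0.26033775] [ 0.95150468 -1.12223101  1.48917715]
```

Call:
carry_out(motion=[-0.002, 0.006, -0.01, -0.1, 0.1, -4, -1, -0.003, 0.01, -0.01, -0.1, 0.1, -4, -1, -0.004, 0.012, -0.009, -0.1, 0.1, -4, -1, -0.004, 0.013, -0.008, -0.1, 0.1, -3, -1, -0.003, 0.01, -0.004, -0.1, 0, -2, -1])

```text
t: 20.65
tool_pos: [0.4436, -0.3241, 0.2256]
orientation: [-1.589, -0.001, -0.059]
force: [-0.5, -0.3, 0.2]
opening: 0.0005
```

Run:
```python
from pl import *
plan([.445,-.322,.147],down(PYAW),n=5,op=-1)
print(cur()[2]["tool_pos"],cur()[2]["force"])
cv2.imwrite("pics/side11.png",imaging.read_camera("side"))
```

```text
rows 5 dist 0.0786 rot [ 1.06 -0.31  2.19]
-0.0003, 0.0157, 0.0007, 0.21, -0.06, 0.44, -1
-0.0002, 0.0157, 0.0007, 0.21, -0.06, 0.44, -1
-0.0001, 0.0157, 0.0006, 0.21, -0.06, 0.44, -1
0, 0.0157, 0.0005, 0.21, -0.06, 0.44, -1
0.0001, 0.0157, 0.0005, 0.21, -0.06, 0.44, -1
[ 0.44363054 -0.32410444  0.22555209] [-0.50015129 -0.26322113  0.22297308]
```

View pics/side11.png

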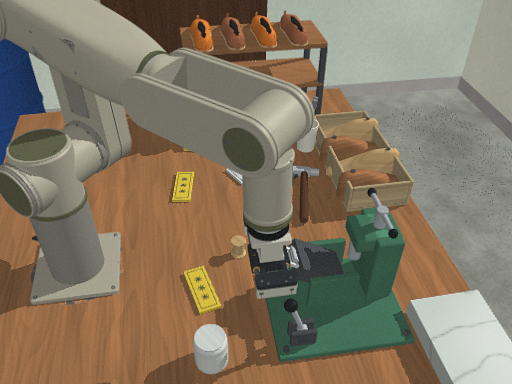

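Call:
carry_out(motion=[0, 0.012, 0.001, 0.2, 0, 1, -1, 0, 0.018, 0.001, 0.2, 0, 0.6, -1, 0, 0.018, 0, 0.2, 0, 0.4, -1, 0, 0.016, 0, 0.2, 0, 0, -1, 0, 0.009, 0, 0, 0, 0, -1])

```text
t: 21.2
tool_pos: [0.4441, -0.3219, 0.1459]
orientation: [-1.573, 0.03, -0.027]
force: [-0.5, -0.5, 0.5]
opening: 0.0005
```

Run:
```python
from pl import *
plan([.457,-.3225,.147],down(PYAW),n=5,op=-1)
print(cur()[2]["tool_pos"],cur()[2]["force"])
im=imaging.read_camera("side")
cv2.imwrite("pics/side12.png",cv2.resize(im[220:380,220:420],(800,640))[:600])
```

```text
rows 5 dist 0.0129 rot [ 0.16 -0.29 -0.1 ]
0.0026, -0.0002, -0, 0.03, -0.06, -0.02, -1
0.0026, -0.0002, -0, 0.03, -0.06, -0.02, -1
0.0026, -0.0002, -0, 0.03, -0.06, -0.02, -1
0.0026, -0.0002, -0, 0.03, -0.06, -0.02, -1
0.0026, -0.0002, -0, 0.03, -0.06, -0.02, -1
[ 0.44412757 -0.32194133  0.14587734] [-0.48826617 -0.45679251  0.47934975]
```

View pics/side12.png

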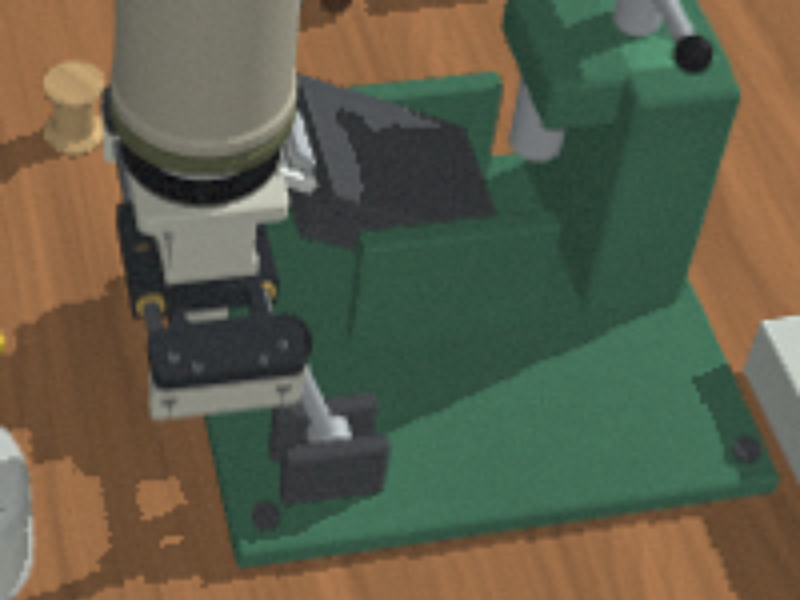

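Call:
carry_out(motion=[0.006, 0, 0, 0, -0.3, 0, -1, 0.006, 0, 0, 0, 0, 0, -1, 0.006, 0, 0, 0, 0, 0, -1, 0.006, 0, 0, 0, 0, 0, -1, 0.005, 0, 0, 0, 0, 0, -1])

```text
t: 21.75
tool_pos: [0.4752, -0.3227, 0.1453]
orientation: [-1.573, 0.026, -0.021]
force: [-4.6, 0.8, 3.0]
opening: 0.0004
```

```bash
python3 st.py; python3 -c "
from pl import *
s=cur()[2]; print(s['tool_pos'],s['force'])"
```

```text
t 21.75 slot xyz [ -64.  -151.2  -13.5] roterr tool [1.400e-01 1.000e-02 2.981e+01] F slot [-5.4  0.7  0.3] T [0.06 0.7  0.01] open 0.0004
[ 0.47516862 -0.32272639  0.14527524] [-4.56259057  0.80144711  2.95630099]
```

Call:
carry_out(motion=[0.008, -0.001, 0, 0, 0, 0, -1, 0.008, -0.001, 0, 0, 0, 0, -1, 0.008, -0.001, 0, 0, 0, 0, -1, 0.008, -0.001, 0, 0, 0, 0, -1, 0.008, 0, 0, 0, 0, 0, -1])

```text
t: 22.25
tool_pos: [0.5184, -0.3246, 0.1512]
orientation: [-1.574, 0.026, -0.022]
force: [-3.2, 1.1, 1.9]
opening: 0.0003
```

```bash
python3 -c "
from pl import *
s=cur()[2]; print(s['tool_pos'],s['force'])
plan([s['tool_pos'][0],s['tool_pos'][1],.147],down(PYAW),n=1)"
```

```text
[ 0.51835098 -0.32464136  0.15115636] [-3.21212372  1.06066862  1.94706058]
rows 1 dist 0.0042 rot [ 0.21  0.02 -0.17]
0, 0.0042, 0, 0.21, 0.02, -0.17, 1
```

Call:
carry_out(motion=[0.005, 0.001, 0, 0, 0, 0, -1, 0.005, 0.001, 0, 0, 0, 0, -1, 0.005, 0.001, 0, 0, 0, 0, -1, 0.004, 0.001, 0, 0, 0, 0, -1, 0.003, 0.001, 0, 0, 0, 0, -1])

```text
t: 22.75
tool_pos: [0.5416, -0.3254, 0.1458]
orientation: [-1.574, 0.029, -0.019]
force: [-23.4, 3.7, 18.7]
opening: 0.0003
```

```bash
python3 -c "
from pl import *
s=cur()[2]; print(s['tool_pos'],s['force'])
plan([s['tool_pos'][0],s['tool_pos'][1],.147],down(PYAW),n=1)"
```

```text
[ 0.54163987 -0.32544336  0.14575271] [-23.42912073   3.74091873  18.73157615]
rows 1 dist 0.0012 rot [ 0.21  0.05 -0.35]
-0, -0.0012, -0, 0.21, 0.05, -0.35, 1
```

Call:
carry_out(motion=[-0.01, 0, 0, 0, 0, 0, -1, -0.025, -0.01, 0, 0, 0, 0, -1, -0.04, -0.03, 0, 0, 0, 0, -1, -0.045, -0.045, 0, 0, 0, 0, -1, -0.045, -0.045, 0, 0, 0, 0, -1])

```text
t: 23.25
tool_pos: [0.3932, -0.3178, 0.2531]
orientation: [-1.565, 0.031, -0.01]
force: [-0.0, -0.4, 0.7]
opening: 0.0006
```

Call:
carry_out(motion=[0, -0.04, 0.04, 0, 0, 0, -1, 0, -0.03, 0.045, 0, 0, 0, -1, 0, 0, 0.045, 0, 0, 0, -1, 0, 0, 0.045, 0, 0, 0, -1, 0, 0, 0.02, 0, 0, 0, -1])

```text
t: 23.75
tool_pos: [0.3977, -0.1297, 0.3263]
orientation: [-1.572, 0.029, -0.031]
force: [-0.1, -0.1, -0.5]
opening: 0.0006
```

Call:
carry_out(motion=[0, 0, 0.045, 0, 0, 0, -1, 0, 0, 0.045, 0, 0, 0, -1, 0, 0, 0.045, 0, 0, 0, -1, 0, 0, 0.03, 0, 0, 0, -1, 0, 0, 0, 0, 0, 0, -1])

```text
t: 24.25
tool_pos: [0.4038, 0.0443, 0.3263]
orientation: [-1.57, 0.021, -0.036]
force: [-0.1, -0.6, 0.0]
opening: 0.0001
```

Run:
```python
from ov import *
for c in("top","side"): cv2.imwrite(f"pics/{c}13.png",imaging.read_camera(c))
ov((.5405,-.1735,-.031),.8,{"top":(310,90,120,150),"side":(250,180,180,190)},"13")
a=cv2.imread("pics/ov_top13.png");b=cv2.imread("pics/ov_side13.png")
b=cv2.resize(b,(430,454));a=cv2.resize(a,(363,454))
cv2.imwrite("pics/c13.png",np.hstack([a,b]))
s=robot.read_state();print(s["t"],s["tool_pos"],s["force"])
```

```text
24.35 [0.40391514 0.04170313 0.32629549] [ 0.26977744  0.92742521 -0.5271378 ]
```

View pics/c13.png

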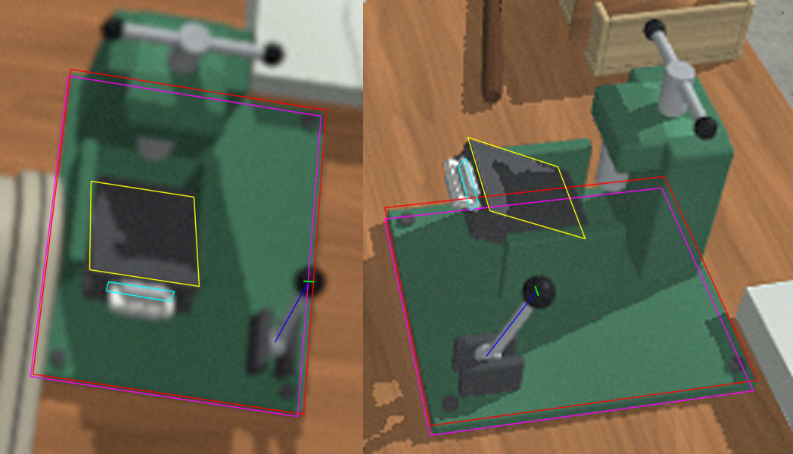

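View pics/top13.png

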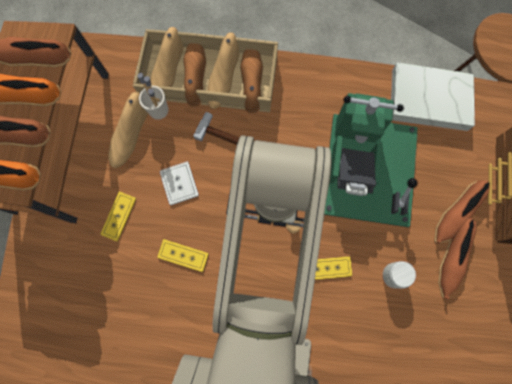

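```bash
python3 -c "
from plant import robot
print(robot.close_job())"
```

```text
the job is handed in; nothing more can be done
None
```

The long narrow die plate is in the slot and, by touch, home against the stop. The clamp lever is pushed all the way over. I handed the job in at about 24 s of the 66 s allowed.

**Plate:**
- It held firm against a push of about 23 N on its outer end.
- I touched the plate's outer end and then the front face of the slot block with the closed fingers. The two contacts were about 22.2 mm apart, against the 22 mm expected when home.
- The image overlay disagreed. It had the plate about 3 mm short, roughly one pixel, and the press drawing was itself 1–1.5 pixels off there. I went with the touch measurement.

**Lever:** It stopped hard at about 23 N along the push (about 30 N in all). In the last pictures, from both cameras, it lines up with the 0.8 rad clamped position.

**Slip on the way:** My first release opened the fingers too little, so the plate was pulled back about 25 mm. I pushed it in again, let go fully, gripped the outer end and drove it home.

**Bystanders:** I touched none of them. The broad plate and glue tin were in place in the last top picture. The arm hid part of the hammer and spool there, so those two were not fully checked at the end.

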